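Tilt the lidded dish to gather the balls, then lift the lid

ROBOT

A 6-joint arm with a two-finger parallel gripper is mounted at the origin on the work surface. World frame = base frame: x ahead of the robot, y to its left, z up, the work surface at z = 0. Lengths are in m, angles in rad, forces in N, time in s.
With the tool pointing down it reaches from about 0.35 to 0.775 m from the base axis. Payload 7.3 kg.
Tool frame: the origin (TCP) lies at the very end of the fingers, on their centre line; the grasp point (between the pads) lies 19 mm behind it; z points along the fingers, y is the direction in which the jaws open and shut (so a half turn about z gives the same grasp; the last joint's range is limited). The gripper opens to 92 mm and grips with 3 to 60 N. Pads are 19 mm wide; open, the fingers measure 130 mm over their backs; the gripper's body (75 mm by 190 mm) begins 47 mm behind the grasp point.
Start: joints at [1.093, 0.342, 1.524, -0, 1.275, -0.146], TCP at [0.171, 0.496, 0.204] pointing down, gripper open.
Joint ranges: [-2.53, 2.53], [-0.77, 2.02], [0.04, 2.7], [-1, 4.14], [0.28, 2.66], [-3.11, 3.11]. Speed limits (rad/s): [2.57, 2.57, 3.14, 3.14, 3.14, 3.14].

INTERFACE

Orientations are given as [roll, pitch, yaw] about the fixed x, y, z axes, in that order (R = Rz(yaw) Ry(pitch) Rx(roll)).
In Python, from cell import robot gives the robot as it stands.
- The arm moves only by the tool apply_moves, never from a script. Its argument "plan" is a list of rows, each an object of numbers: "tx", "ty", "tz": the shift along the tool's x, y, z in m; "yaw": the turn about the tool's z in rad; "grip": the opening, from -1 (shut) to 1 (fully open), so that 0 is half open. In form: [{"tx": .., "ty": .., "tz": .., "yaw": .., "grip": ..}, ...]. A call has 1 to 8 rows; each row is the pose to reach, as a shift and turn from the pose commanded when the call began, along the tool's axes at that moment; what a row does not reach only later rows make up. A row lasts 1/8 s, in which the tool goes at most 62.5 mm and 10.7 degrees, less where a joint would pass 70% of its speed; a pose out of reach is approached as far as the arm can. A call with a gripper value outside its range is refused whole. The fingers move at their own pace and stop on an object; "force" is the grip in N (left out, the last holds). Time passes only in rows, so rows that repeat a pose let the fingers close. It gives the time, the measured TCP pose, the force and the opening at its end, in the units of the state.
- robot.observe(): the state, without advancing time (a new reading comes with each control period).
- robot.read_camera(name): name is "side" or "top" or "wrist"; returns (picture, depth): 384x512x3 uint8, red, green, blue; 384x512 float32, m along the optical axis (not along the pixel's ray), 0 where there is no reading.
- robot.get_calibration(name): a dict with "camera_matrix" (3x3 intrinsics, pixels), "R" (3x3) and "t" (3): a world point X has camera coordinates R X + t. Camera axes: x right, y down, z forward; pixel columns grow to the right and rows downward; lengths in m; the calibration is good to about 2 mm. A picture is of the moment at which its call begins: read the wrist's pose just before it. get_calibration takes no time and is no camera call; for the wrist camera it gives the pose at the moment of the call.
- robot.hand_in(): hands the job in, once; it reports no verdict.
Trained networks look in the newest picture that a camera, given by its name, has taken for a name from the list of things; names that differ only in an ending like _2 or _b are one class to them, and where a whole thing is asked for, a point or a joint stands for the part that bears it (a point fixed in the world has none). Each returns a list of dicts, best first, with "confidence" (0 to 1); they miss things now and then, are a little off and sometimes report something else, mostly with a low value. They report only what shows in the picture. A call takes as long as a camera call. They do not tell look-alikes from the thing itself.
- robot.outline_of(label, camera): "region" (384x512 bool, what is visible of it) and "pixel" ([row, column] in pixels, amid what is visible of it).
- robot.tip_of(label, camera): "pixel" ([row, column] in pixels: a listed point, or the origin of a listed thing).
The state is a dict: "time": time; "qpos": joint angles; "qvel": joint speeds; "joint_efforts": joint torques, N m; "tool_pos": TCP position; "tool_rot": TCP orientation; "contact_force": force on the tool from outside, world axes, zero at the start; "torque": the same for the moment, N m; "opening": finger opening in m.
Only numpy, scipy, OpenCV 4.12 (cv2) and the standard library are available. Lean on these libraries where they do the work, as an engineer would, in place of code of your own. Each camera call takes 0.05 s, during which the arm holds its last target.

TASK

Set the covered dish on the sloping wooden rest with its blue end downhill against the ledge, keeping the loose lid on all the while, so that the three milling balls inside roll together at the blue end, and let go of it. Then lift the lid off, leaving the dish in place and the balls gathered, and lay the lid flat, knob up, on the cork mat. Keep the balls in the dish and leave the bowl, the cup and the brush alone.

Things in the scene. Friction and masses are not known exactly. Their poses are not given: they have to be found in the camera images.
- dish_mid (a point): Middle of the dish, half-way up (18 mm above its underside). White ceramic open box, 120 mm long (x), 60 mm wide (y), 36 mm high (z), walls and floor 5 mm, about 0.25 kg; its +x end is painted blue. It can be gripped across its 60 mm width. It starts flat on the table, lid on, blue end more or less away from the robot.
- lid_knob (a point): Centre of the lid's knob, a dark wood bar 40 (x) x 14 (y) x 20 mm (z). It stands on a pale frosted plate 116 x 56 x 4 mm (top face 10 mm below this point); below that a plug 107 x 47 x 5 mm sits loosely (1.5 mm play) in the dish's mouth, its underside 19 mm below this point. About 0.07 kg, held by weight only. Lid on: this point is 32 mm above the dish's middle along the dish's z, axes alike.
- ball1_center (a point): Centre of an orange milling ball, 15 mm across, 12 g, loose in the dish under the lid.
- ball2_center (a point): Centre of a second such ball.
- ball3_center (a point): Centre of a third such ball.
- rest_seat (a point): Point on the fixed rest's sloping board where the middle of the dish's underside comes when the dish lies against the ledge, 55 mm above the table. x: straight downhill to the ledge (more or less away from the robot), y: level, across, z: normal to the board, up. Slope 28 degrees; board 90 mm wide, 70 mm uphill of here; dark ledge 61 mm downhill, 18 mm high. No side cheeks.
- mat: Cork mat fixed on the table, 170 mm (x) by 120 mm (y), 4 mm thick; origin at the centre of its underside, on the table.
- bowl: Bystander: white bowl 100 mm across, 50 mm high; origin under its centre.
- cup: Bystander: terracotta cup 66 mm across, 60 mm high; origin under its centre.
- brush: Bystander: brush 170 mm long, lying on the table along its x.
Mind the look-alikes: they are no part of the job. There is more than one size of the mat; the one meant has the size given above.

How it is judged:
By the outcome, as a careful person would: the job done as asked, in the order asked, and still so for the second after the job is handed in, with the robot touching nothing.
It also fails if it takes over 62 s, if anything falls off the work surface, if the arm or the gripper's body presses on something with over 40 N, if the wrist force passes 120 N, or if a joint passes its speed limit or range.

## Working session

There is one attempt and no reset: what is moved stays moved. The work goes in short steps, Python scripts to look and compute and a tool call to move; the robot and the scene stay as the last step left them, time stands still between calls to the robot, and variables do not carry over. Pictures are saved under pics/ and viewed, and the job is handed in when it is done.

Besides the shell and the picture viewer there is one more tool, called after "Call:" in YAML: its name, and indented under it one key for each argument. apply_moves: Moves the arm, as the interface text tells. Its arguments: {"type":"object","properties":{"plan":{"type":"array","items":{"type":"object","properties":{"tx":{"type":"number"},"ty":{"type":"number"},"tz":{"type":"number"},"yaw":{"type":"number"},"grip":{"type":"number"}}}},"force":{"type":"number"}},"required":["plan"]}

```bash
mkdir -p pics; ls; python3 - <<'E'
from cell import robot
import cv2,numpy as np
print(robot.observe())
for c in ["side","top","wrist"]:
    im,d=robot.read_camera(c)
    cv2.imwrite(f"pics/a_{c}.png",im[:,:,::-1])
    np.save(f"pics/a_{c}_d.npy",d)
    k=robot.get_calibration(c); print(c,np.round(k["camera_matrix"],1).tolist(),np.round(k["R"],3).tolist(),np.round(k["t"],3).tolist())
E
```

```text
pics
{'time': 0.0, 'qpos': array([ 1.09301154e+00,  3.42712278e-01,  1.52498339e+00, -2.99572529e-05,
        1.27541940e+00, -1.46044660e-01]), 'qvel': array([-0.00042541, -0.00085373, -0.00082642,  0.00021927, -0.00095026,
       -0.00112965]), 'joint_efforts': array([ 1.05975065e-03, -4.31243026e+01, -2.44222713e+01,  7.18846754e-02,
        5.59513725e-02, -1.32595487e-04]), 'tool_pos': array([0.17079536, 0.49598231, 0.20336215]), 'tool_rot': array([-3.14008227e+00, -1.93210276e-04,  2.80986113e+00]), 'contact_force': array([-0.29137017, -0.42975601, -0.46115882]), 'torque': array([0.03183613, 0.06606568, 0.01944895]), 'opening': 0.0917777913016824}
side [[387.8, 0.0, 248.7], [0.0, 387.8, 189.9], [0.0, 0.0, 1.0]] [[0.955, -0.295, -0.011], [-0.22, -0.687, -0.693], [0.197, 0.664, -0.721]] [-0.556, 0.117, 1.073]
top [[358.1, 0.0, 248.7], [0.0, 358.1, 190.3], [0.0, 0.0, 1.0]] [[0.121, -0.993, -0.001], [-0.973, -0.119, -0.2], [0.198, 0.025, -0.98]] [-0.116, 0.54, 0.99]
wrist [[302.4, 0.0, 257.5], [0.0, 302.4, 190.0], [0.0, 0.0, 1.0]] [[0.325, 0.946, -0.001], [0.905, -0.311, 0.292], [0.275, -0.096, -0.957]] [-0.525, -0.037, 0.392]
```

View pics/a_top.png

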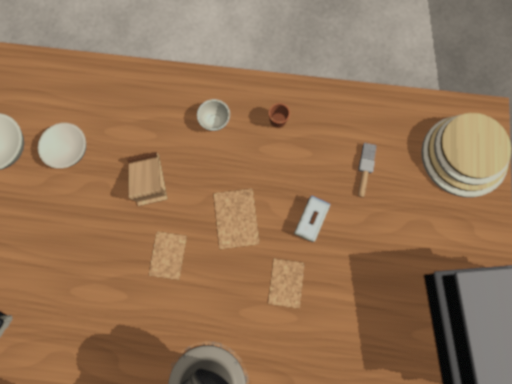

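View pics/a_side.png

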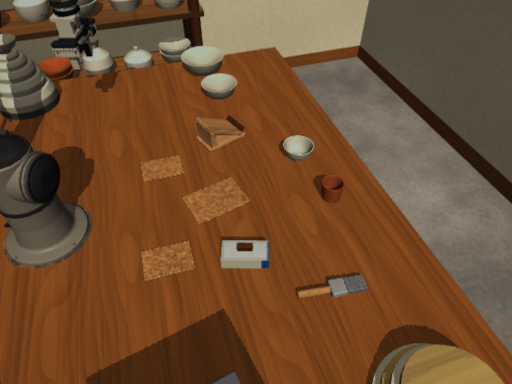

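View pics/a_wrist.png

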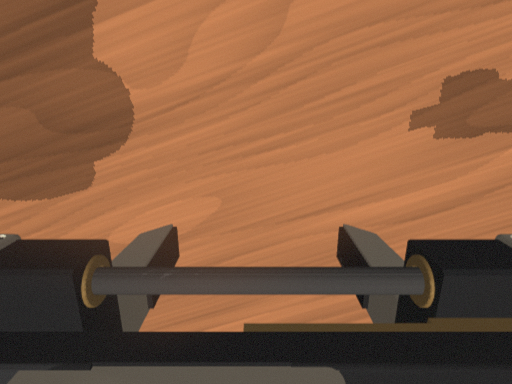

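The top view shows the dish at (312,219), the rest at (147,178), and three mats at (237,218), (168,255) and (286,283). The bowls are at the upper left. Next I run the networks and convert pixels to positions.

```bash
cat > h.py <<'E'
from cell import robot
import cv2,numpy as np
def cal(c):
    k=robot.get_calibration(c); return np.array(k["camera_matrix"]),np.array(k["R"]),np.array(k["t"])
def cloud(d,k):
    K,R,t=k; v,u=np.mgrid[:d.shape[0],:d.shape[1]]
    P=np.stack([(u-K[0,2])/K[0,0]*d,(v-K[1,2])/K[1,1]*d,d],-1)
    return (P-t)@R   # R^T (P-t)
def onplane(px,k,z):  # px=[row,col]
    K,R,t=k; r=np.array([(px[1]-K[0,2])/K[0,0],(px[0]-K[1,2])/K[1,1],1.0])@R; o=-t@R
    s=(z-o[2])/r[2]; return o+s*r
def proj(X,k):
    K,R,t=k; p=(R@np.asarray(X)+t); p=K@p/p[2]; return p[1],p[0]
E
python3 - <<'E'
from h import *
for c in ["top","side"]:
    k=cal(c); im,d=robot.read_camera(c); C=cloud(d,k)
    for l,z in [("dish_mid",.018),("lid_knob",.05),("rest_seat",.055),("mat",0.0),("bowl",0),("cup",0),("brush",0)]:
        r=robot.tip_of(l,c)
        for q in r[:4]:
            print(c,l,"tip",np.round(q["pixel"],1),round(q["confidence"],2),np.round(onplane(q["pixel"],k,z),4))
    for l in ["mat","dish_mid"]:
        for q in robot.outline_of(l,c)[:4]:
            m=q["region"]; P=C[m&(d>0)]; 
            rect=cv2.minAreaRect((np.array([onplane(x,k,.004 if l=="mat" else .045)[:2] for x in np.argwhere(m)])*1000).astype(np.float32))
            print(c,l,"outl",np.round(q["pixel"]),round(q["confidence"],2),m.sum(),"rect mm",np.round(rect[0],1),np.round(rect[1],1),round(rect[2],1),"zmed",np.round(np.median(P[:,2]),4) if len(P) else None)
print(robot.observe()["time"])
E
```

```text
top dish_mid tip [217.  312.8] 0.49 [ 0.5002 -0.2484  0.018 ]
top lid_knob tip [216.6 312.7] 0.85 [ 0.4966 -0.2428  0.05  ]
top rest_seat tip [174.3 139.9] 0.7 [0.5589 0.2735 0.055 ]
top mat tip [281.7 286.6] 0.93 [ 0.3042 -0.1917  0.    ]
top mat tip [257.2 166.1] 0.71 [0.3309 0.1694 0.    ]
top mat tip [217.7 240.3] 0.65 [ 0.4741 -0.0338  0.    ]
top bowl tip [123.  215.1] 0.6 [0.7659 0.0844 0.    ]
top cup tip [118.9 277.7] 0.85 [ 0.804  -0.1126  0.    ]
top mat outl [217. 238.] 0.9 2244 rect mm [469.4 -19.2] [172.5 121.9] 14.3 zmed 0.0042
top mat outl [256. 166.] 0.69 1358 rect mm [338.2 165.1] [ 93.  130.9] 89.5 zmed 0.0033
top mat outl [282. 287.] 0.58 1414 rect mm [ 300.8 -189.3] [ 90.9 128.1] 89.0 zmed 0.0034
top dish_mid outl [220. 301.] 0.48 77 rect mm [ 485.4 -212.8] [119.2  47.9] 7.8 zmed 0.0288
side dish_mid tip [252.3 245.4] 0.91 [ 0.4988 -0.2412  0.018 ]
side lid_knob tip [247.5 246.8] 0.55 [ 0.5004 -0.2498  0.05  ]
side rest_seat tip [123.4 219.2] 0.63 [0.5595 0.2656 0.055 ]
side mat tip [197.9 219.4] 0.96 [ 0.4846 -0.0193  0.    ]
side mat tip [260.4 170.6] 0.79 [ 0.3101 -0.1947 -0.    ]
side mat tip [169.5 164.3] 0.77 [0.3464 0.1549 0.    ]
side bowl tip [159.5 300.3] 0.79 [0.7793 0.0661 0.    ]
side cup tip [198.4 329.9] 0.78 [ 0.7964 -0.1211  0.    ]
side brush tip [290.6 329.5] 0.9 [ 0.6641 -0.3974  0.    ]
side mat outl [262. 167.] 0.71 1500 rect mm [ 301.8 -191.4] [ 96.1 127.7] 89.1 zmed 0.0029
side mat outl [167. 162.] 0.71 764 rect mm [339.7 164.4] [ 94.1 127.9] 89.0 zmed 0.0028
side mat outl [196. 218.] 0.57 1731 rect mm [472.3 -21.1] [170.5 124.1] 14.9 zmed 0.0036
side mat outl [130. 216.] 0.25 1174 rect mm [565.6 287.6] [195.8 166.4] 80.2 zmed 0.0375
side dish_mid outl [261. 244.] 0.73 434 rect mm [ 481.7 -288. ] [ 25.7 117.9] 73.9 zmed 0.0203
1.15
```

```bash
python3 - <<'E'
import cv2,numpy as np
t=cv2.imread("pics/a_top.png")
a=cv2.resize(t[140:320,120:340],None,fx=3.4,fy=3.4*.95,interpolation=cv2.INTER_CUBIC)
s=cv2.imread("pics/a_side.png")
cv2.imwrite("pics/crop_top.png",a[:600,:800])
b=cv2.resize(s[100:290,130:340],None,fx=3.1,fy=3.1,interpolation=cv2.INTER_CUBIC)
cv2.imwrite("pics/crop_side.png",b)
E
```

```text
(no output)
```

View pics/crop_top.png

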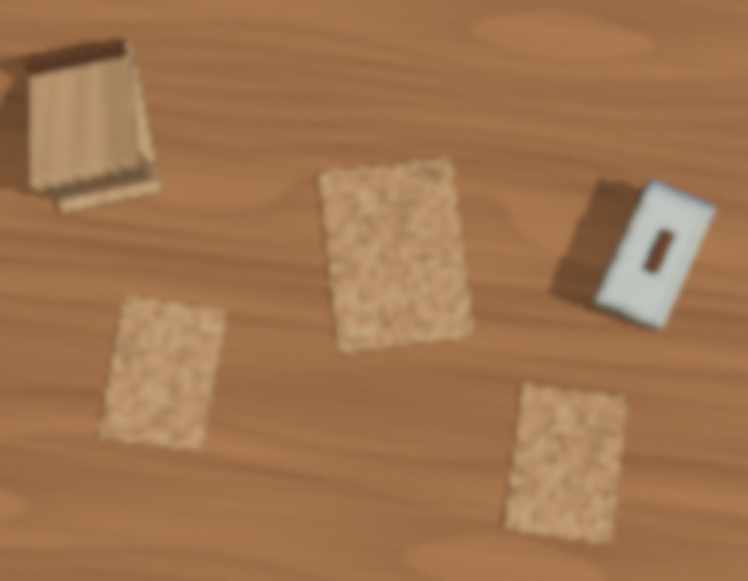

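View pics/crop_side.png

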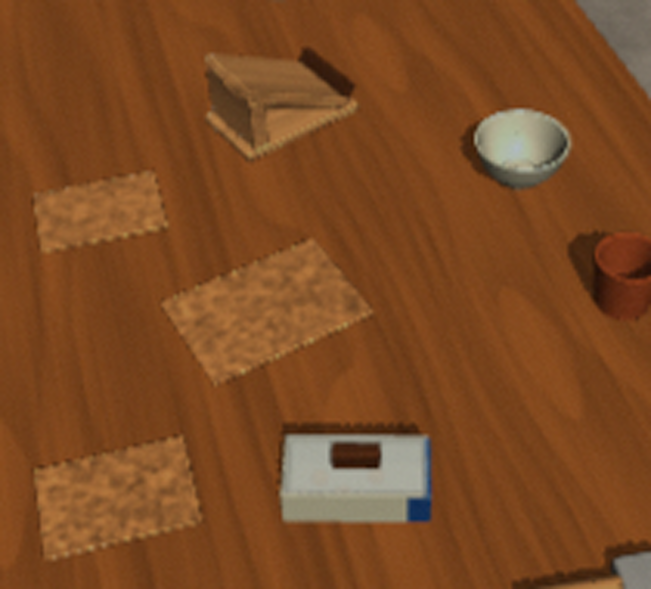

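Three mats: (237,218) measures 172x122 mm, while (166,256) and (286,283) measure about 92x130 mm. The one meant is (237,218), since it fits 170x120, and the crop confirms it as the large one. There is only one rest, with its dark ledge on the far side. Next I get the dish yaw and the rest geometry from depth.

```bash
python3 - <<'E'
from h import *
for c in ["top","side"]:
    k=cal(c); im=cv2.imread(f"pics/a_{c}.png"); d=np.load(f"pics/a_{c}_d.npy"); C=cloud(d,k)
    # dish: points near with z in .035-.047
    m=(np.hypot(C[...,0]-.498,C[...,1]+.245)<.085)&(C[...,2]>.03)&(C[...,2]<.046)&(d>0)
    P=C[m]; r=cv2.minAreaRect((P[:,:2]*1000).astype(np.float32)); print(c,"dish",m.sum(),r, np.median(P[:,2]))
    m2=(np.hypot(C[...,0]-.498,C[...,1]+.245)<.03)&(C[...,2]>.052)&(d>0)
    P=C[m2]; print("knob",m2.sum(),P.mean(0) if len(P) else None, cv2.minAreaRect((P[:,:2]*1000).astype(np.float32)) if len(P)>2 else None)
    # rest
    m=(abs(C[...,0]-.555)<.1)&(abs(C[...,1]-.27)<.09)&(C[...,2]>.025)&(C[...,2]<.1)&(d>0)
    P=C[m]
    best=None;rng=np.random.default_rng(0)
    for _ in range(600):
        a=P[rng.choice(len(P),3,False)]; n=np.cross(a[1]-a[0],a[2]-a[0]); l=np.linalg.norm(n)
        if l<1e-7: continue
        n/=l; n*=np.sign(n[2]); 
        if not .75<n[2]<.95: continue
        q=abs((P-a[0])@n)<.0025
        if best is None or q.sum()>best.sum(): best=q
    Q=P[best]; c0=Q.mean(0); n=np.linalg.svd(Q-c0)[2][2]; n*=np.sign(n[2])
    dx=np.array([n[0],n[1]]); yaw=np.arctan2(dx[1],dx[0])
    print("rest",len(P),best.sum(),"n",n,"slope",np.degrees(np.arccos(n[2])),"yaw",np.degrees(yaw))
    ux=np.array([np.cos(yaw),np.sin(yaw)]); uy=np.array([-ux[1],ux[0]])
    s=Q[:,:2]@ux; w=Q[:,:2]@uy
    # point at z=.055 on plane along centre line
    rr=cv2.minAreaRect((Q[:,:2]*1000).astype(np.float32)); print(rr)
    print("s range",np.percentile(s,[0,2,98,100]),"w",np.percentile(w,[0,1,2,98,99,100]))
    wc=(np.percentile(w,1)+np.percentile(w,99))/2
    # solve s at z .055
    s0=c0[:2]@ux + (c0[2]-.055)/np.tan(np.arccos(n[2])) 
    print("seat",s0*ux+wc*uy)
E
```

```text
top dish 780 ((494.1743469238281, -244.36669921875), (60.637062072753906, 121.4037094116211), 72.2062759399414) 0.040160224706844064
knob 73 [ 0.49308422 -0.24345368  0.05964341] ((493.3646240234375, -243.79739379882812), (14.140462875366211, 39.51302719116211), 71.64778900146484)
rest 1397 931 n [0.44432886 0.15665758 0.88206024] slope 28.108103549941934 yaw 19.421184482498692
((554.7378540039062, 261.23828125), (120.82745361328125, 88.5079345703125), 20.134002685546875)
s range [0.54959063 0.55180732 0.66674327 0.67043191] w [0.01712422 0.01824613 0.0186708  0.10467162 0.1052459  0.10646136]
seat [0.5582301  0.26228722]
side dish 895 ((494.93621826171875, -246.30690002441406), (62.358219146728516, 121.77373504638672), 73.18502807617188) 0.03930706633082113
knob 103 [ 0.49511838 -0.24578613  0.05835212] ((495.0492858886719, -244.21664428710938), (17.516908645629883, 39.85234069824219), 74.11647033691406)
rest 793 386 n [0.43943647 0.15418681 0.88494181] slope 27.755638173580813 yaw 19.334643245084862
((556.48828125, 259.8111877441406), (121.69745635986328, 92.16033172607422), 20.061342239379883)
s range [0.55068247 0.55278968 0.66978285 0.67231609] w [0.01456717 0.01617974 0.01700248 0.1051944  0.10569601 0.10764497]
seat [0.55995897 0.26105515]
```

```bash
cat >> h.py <<'E'
from scipy.spatial.transform import Rotation as Ro
def goto(xyz,yawdeg=None):
    s=robot.observe(); R=Ro.from_euler("xyz",s["tool_rot"]).as_matrix()
    d=R.T@(np.array(xyz)-s["tool_pos"])
    cur=np.degrees(np.arctan2(R[1,0],R[0,0]))
    y=None
    if yawdeg is not None:
        dy=(yawdeg-cur+90)%180-90; y=-np.radians(dy)
    print("t",round(s["time"],2),"tcp",np.round(s["tool_pos"],4),"toolx yaw",round(cur%180,2),"F",np.round(s["contact_force"],2),"open",round(s["opening"],4),"-> tx ty tz",np.round(d,4),"yaw",None if y is None else round(y,4))
E
python3 - <<'E'
from h import *
goto((.47,.18,.2))
goto((.4945-.008*np.cos(np.radians(-17.8)),-.245-.008*np.sin(np.radians(-17.8)),.16),-17.8)
E
```

```text
t 1.15 tcp [0.171  0.4964 0.204 ] toolx yaw 160.99 F [ 0.45 -0.58 -0.22] open 0.0919 -> tx ty tz [-0.3857 -0.2017  0.004 ] yaw None
t 1.15 tcp [0.171  0.4964 0.204 ] toolx yaw 160.99 F [ 0.45 -0.58 -0.22] open 0.0919 -> tx ty tz [-0.5394 -0.5957  0.044 ] yaw -0.0212
```

Call:
apply_moves:
  plan:
    - {"tx": -0.386, "ty": -0.202, "tz": 0.0, "grip": 1}
    - {"tx": -0.386, "ty": -0.202, "tz": 0.0, "grip": 1}
    - {"tx": -0.386, "ty": -0.202, "tz": 0.0, "grip": 1}
    - {"tx": -0.386, "ty": -0.202, "tz": 0.0, "grip": 1}
    - {"tx": -0.386, "ty": -0.202, "tz": 0.0, "grip": 1}
    - {"tx": -0.386, "ty": -0.202, "tz": 0.0, "grip": 1}
    - {"tx": -0.539, "ty": -0.596, "tz": 0.04, "yaw": -0.02, "grip": 1}
    - {"tx": -0.539, "ty": -0.596, "tz": 0.04, "yaw": -0.02, "grip": 1}

```text
schema error: expected keys tx, ty, tz, yaw, grip
```

```bash
python3 - <<'E'
from h import *
goto((.4869,-.2426,.16),-17.8)
E
```

```text
t 1.15 tcp [0.171  0.4964 0.204 ] toolx yaw 160.99 F [ 0.45 -0.58 -0.22] open 0.0919 -> tx ty tz [-0.5394 -0.5958  0.044 ] yaw -0.0212
```

Call:
apply_moves:
  plan:
    - {"tx": -0.386, "ty": -0.202, "tz": 0.0, "yaw": 0, "grip": 1}
    - {"tx": -0.386, "ty": -0.202, "tz": 0.0, "yaw": 0, "grip": 1}
    - {"tx": -0.386, "ty": -0.202, "tz": 0.0, "yaw": 0, "grip": 1}
    - {"tx": -0.386, "ty": -0.202, "tz": 0.0, "yaw": 0, "grip": 1}
    - {"tx": -0.386, "ty": -0.202, "tz": 0.0, "yaw": 0, "grip": 1}
    - {"tx": -0.386, "ty": -0.202, "tz": 0.0, "yaw": 0, "grip": 1}
    - {"tx": -0.539, "ty": -0.596, "tz": 0.04, "yaw": -0.02, "grip": 1}
    - {"tx": -0.539, "ty": -0.596, "tz": 0.04, "yaw": -0.02, "grip": 1}

```text
time: 2.15
tool_pos: [0.4443, 0.0982, 0.1932]
tool_rot: [3.141, 0.0, 2.83]
contact_force: [0.9, 0.0, 0.2]
opening: 0.0922
```

```bash
python3 - <<'E'
from h import *
goto((.4869,-.2426,.16),-17.8)
E
```

```text
t 2.15 tcp [0.4443 0.0982 0.1932] toolx yaw 162.16 F [0.88 0.02 0.24] open 0.0922 -> tx ty tz [-0.145  -0.3113  0.0333] yaw -0.0008
```

Call:
apply_moves:
  plan:
    - {"tx": -0.14, "ty": -0.3, "tz": 0.033, "yaw": 0, "grip": 1}
    - {"tx": -0.14, "ty": -0.3, "tz": 0.033, "yaw": 0, "grip": 1}
    - {"tx": -0.14, "ty": -0.3, "tz": 0.033, "yaw": 0, "grip": 1}
    - {"tx": -0.14, "ty": -0.3, "tz": 0.033, "yaw": 0, "grip": 1}
    - {"tx": -0.14, "ty": -0.3, "tz": 0.033, "yaw": 0, "grip": 1}
    - {"tx": -0.14, "ty": -0.3, "tz": 0.033, "yaw": 0, "grip": 1}
    - {"tx": -0.14, "ty": -0.3, "tz": 0.033, "yaw": 0, "grip": 1}

```text
time: 3.02
tool_pos: [0.4848, -0.2288, 0.1599]
tool_rot: [3.141, -0.001, 2.828]
contact_force: [-0.4, 1.2, -0.2]
opening: 0.0919
```

```bash
python3 - <<'E'
from h import *
goto((.4869,-.2426,.16),-17.8)
k=cal("wrist"); im,d=robot.read_camera("wrist"); C=cloud(d,k)
cv2.imwrite("pics/b_wrist.png",im[:,:,::-1])
m=(np.hypot(C[...,0]-.498,C[...,1]+.245)<.085)&(C[...,2]>.033)&(C[...,2]<.046)&(d>0)
P=C[m]; print(m.sum(),cv2.minAreaRect((P[:,:2]*1000).astype(np.float32)),np.median(P[:,2]))
m=(np.hypot(C[...,0]-.498,C[...,1]+.245)<.035)&(C[...,2]>.052)&(C[...,2]<.07)&(d>0)
P=C[m]; print(m.sum(),cv2.minAreaRect((P[:,:2]*1000).astype(np.float32)),np.median(P[:,2]))
for l,z in [("dish_mid",.018),("lid_knob",.05)]:
    for q in robot.tip_of(l,"wrist")[:2]: print(l,q,onplane(q["pixel"],k,z))
print(robot.observe()["time"])
E
```

```text
t 3.02 tcp [ 0.4848 -0.2288  0.1599] toolx yaw 162.02 F [-0.43  1.18 -0.18] open 0.0919 -> tx ty tz [-0.0062 -0.0124 -0.0001] yaw -0.0032
5683 ((494.50421142578125, -244.14097595214844), (61.02967834472656, 119.33196258544922), 72.0667953491211) 0.040711190895535924
569 ((494.40594482421875, -244.17234802246094), (13.671334266662598, 39.60581970214844), 71.77962493896484) 0.060521400139741846
lid_knob {'pixel': [194.2, 243.6], 'confidence': 0.81} [ 0.4937951  -0.24590687  0.05      ]
3.175
```

View pics/b_wrist.png

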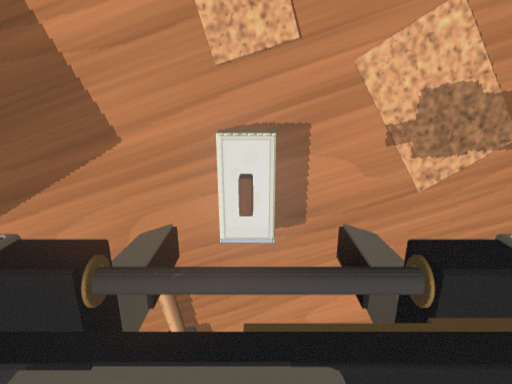

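The wrist view shows the dish centred at (246,188), the knob at (246,195) and the blue end at the bottom, row 242. Depth gives the dish at (0.4945, -0.244) with yaw -18°, which agrees with the other cameras.

```bash
python3 - <<'E'
from h import *
goto((.4869,-.2418,.007),-18.0)
E
```

```text
t 3.17 tcp [ 0.4851 -0.2266  0.1606] toolx yaw 162.22 F [0.18 0.37 0.48] open 0.0919 -> tx ty tz [-0.0064 -0.014   0.1536] yaw 0.0039
```

Call:
apply_moves:
  plan:
    - {"tx": -0.006, "ty": -0.014, "tz": 0.04, "yaw": 0.004, "grip": 1}
    - {"tx": -0.006, "ty": -0.014, "tz": 0.09, "yaw": 0.004, "grip": 1}
    - {"tx": -0.006, "ty": -0.014, "tz": 0.125, "yaw": 0.004, "grip": 1}
    - {"tx": -0.006, "ty": -0.014, "tz": 0.145, "yaw": 0.004, "grip": 1}
    - {"tx": -0.006, "ty": -0.014, "tz": 0.153, "yaw": 0.004, "grip": 1}
    - {"tx": -0.006, "ty": -0.014, "tz": 0.153, "yaw": 0.004, "grip": 1}

```text
time: 3.92
tool_pos: [0.4868, -0.2426, 0.0078]
tool_rot: [3.141, 0.0, 2.827]
contact_force: [0.7, 0.7, 0.5]
opening: 0.0919
```

```bash
python3 - <<'E'
from h import *
goto((.4869,-.2418,.007),-18.0)
E
```

```text
t 3.92 tcp [ 0.4868 -0.2426  0.0078] toolx yaw 161.98 F [0.68 0.65 0.46] open 0.0919 -> tx ty tz [0.0002 0.0008 0.0008] yaw -0.0003
```

Call:
apply_moves:
  plan:
    - {"tx": 0, "ty": 0, "tz": 0, "yaw": 0, "grip": -0.2}
    - {"tx": 0, "ty": 0, "tz": 0, "yaw": 0, "grip": -0.2}
    - {"tx": 0, "ty": 0, "tz": 0, "yaw": 0, "grip": -0.2}
    - {"tx": 0, "ty": 0, "tz": 0, "yaw": 0, "grip": -0.2}
    - {"tx": 0, "ty": 0, "tz": 0, "yaw": 0, "grip": -0.2}
  force: 15

```text
time: 4.55
tool_pos: [0.4866, -0.2434, 0.0077]
tool_rot: [3.141, 0.0, 2.826]
contact_force: [0.5, 1.7, 3.1]
opening: 0.0596
```

Call:
apply_moves:
  plan:
    - {"tx": 0, "ty": 0, "tz": -0.005, "yaw": 0, "grip": -0.2}
    - {"tx": 0, "ty": 0, "tz": -0.015, "yaw": 0, "grip": -0.2}
    - {"tx": 0, "ty": 0, "tz": -0.03, "yaw": 0, "grip": -0.2}
    - {"tx": 0, "ty": 0, "tz": -0.05, "yaw": 0, "grip": -0.2}
    - {"tx": 0, "ty": 0, "tz": -0.075, "yaw": 0, "grip": -0.2}
    - {"tx": 0, "ty": 0, "tz": -0.1, "yaw": 0, "grip": -0.2}
    - {"tx": 0, "ty": 0, "tz": -0.12, "yaw": 0, "grip": -0.2}
    - {"tx": 0, "ty": 0, "tz": -0.13, "yaw": 0, "grip": -0.2}

```text
time: 5.55
tool_pos: [0.4869, -0.2438, 0.1393]
tool_rot: [-3.141, 0.002, 2.826]
contact_force: [-0.3, -0.4, -4.3]
opening: 0.06
```

```bash
python3 - <<'E'
from h import *
a=np.radians(19.8);u=np.array([np.cos(a),np.sin(a)])
seat=np.array([.559,.2615])
p=seat+u*(.0051-.006)
print(p)
goto((*p,.15),19.8)
im,d=robot.read_camera("side"); cv2.imwrite("pics/c_side.png",im[150:300,130:360,::-1].repeat(3,0).repeat(3,1))
E
```

```text
[0.55815321 0.26119514]
t 5.55 tcp [ 0.4869 -0.2438  0.1393] toolx yaw 161.9 F [-0.26 -0.39 -4.27] open 0.06 -> tx ty tz [ 0.0891  0.5021 -0.0112] yaw -0.6614
```

View pics/c_side.png

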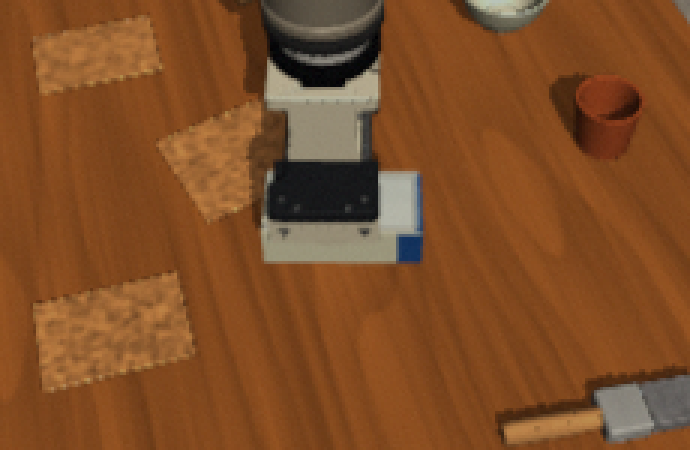

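Call:
apply_moves:
  plan:
    - {"tx": 0.001, "ty": 0.005, "tz": -0.001, "yaw": -0.007, "grip": -0.2}
    - {"tx": 0.003, "ty": 0.015, "tz": -0.002, "yaw": -0.02, "grip": -0.2}
    - {"tx": 0.006, "ty": 0.035, "tz": -0.004, "yaw": -0.046, "grip": -0.2}
    - {"tx": 0.011, "ty": 0.06, "tz": -0.006, "yaw": -0.08, "grip": -0.2}
    - {"tx": 0.016, "ty": 0.09, "tz": -0.008, "yaw": -0.12, "grip": -0.2}
    - {"tx": 0.022, "ty": 0.125, "tz": -0.01, "yaw": -0.165, "grip": -0.2}
    - {"tx": 0.029, "ty": 0.163, "tz": -0.01, "yaw": -0.215, "grip": -0.2}
    - {"tx": 0.036, "ty": 0.203, "tz": -0.01, "yaw": -0.267, "grip": -0.2}

```text
time: 6.6
tool_pos: [0.515, -0.0368, 0.1472]
tool_rot: [3.141, -0.001, 3.096]
contact_force: [1.1, -0.8, -4.6]
opening: 0.06
```

```bash
python3 - <<'E'
from h import *
goto((.5582,.2612,.15),19.8)
E
```

```text
t 6.6 tcp [ 0.515  -0.0368  0.1472] toolx yaw 177.39 F [ 1.12 -0.77 -4.61] open 0.06 -> tx ty tz [-0.0296  0.2996 -0.0026] yaw -0.3912
```

Call:
apply_moves:
  plan:
    - {"tx": -0.004, "ty": 0.041, "tz": -0.002, "yaw": -0.053, "grip": -0.2}
    - {"tx": -0.008, "ty": 0.082, "tz": -0.002, "yaw": -0.107, "grip": -0.2}
    - {"tx": -0.012, "ty": 0.123, "tz": -0.002, "yaw": -0.16, "grip": -0.2}
    - {"tx": -0.016, "ty": 0.163, "tz": -0.002, "yaw": -0.212, "grip": -0.2}
    - {"tx": -0.02, "ty": 0.203, "tz": -0.002, "yaw": -0.264, "grip": -0.2}
    - {"tx": -0.024, "ty": 0.24, "tz": -0.002, "yaw": -0.312, "grip": -0.2}
    - {"tx": -0.027, "ty": 0.27, "tz": -0.002, "yaw": -0.351, "grip": -0.2}
    - {"tx": -0.029, "ty": 0.29, "tz": -0.002, "yaw": -0.377, "grip": -0.2}

```text
time: 7.6
tool_pos: [0.5574, 0.2514, 0.149]
tool_rot: [3.141, -0.001, -2.81]
contact_force: [0.9, -0.8, -3.8]
opening: 0.0596
```

```bash
python3 - <<'E'
from h import *
goto((.5582,.2612,.15),19.8)
for c in ["side","top"]:
    im,d=robot.read_camera(c); 
    cv2.imwrite(f"pics/d_{c}.png",im[:,:,::-1])
goto((.5582,.2612,.15),19.8)
E
```

```text
t 7.6 tcp [0.5574 0.2514 0.149 ] toolx yaw 19.02 F [ 0.94 -0.76 -3.8 ] open 0.0596 -> tx ty tz [-0.004  0.009 -0.001] yaw -0.0137
t 7.7 tcp [0.5577 0.2514 0.149 ] toolx yaw 19.01 F [ 0.56 -0.78 -3.75] open 0.0596 -> tx ty tz [-0.0036  0.0091 -0.001 ] yaw -0.0138
```

View pics/d_side.png

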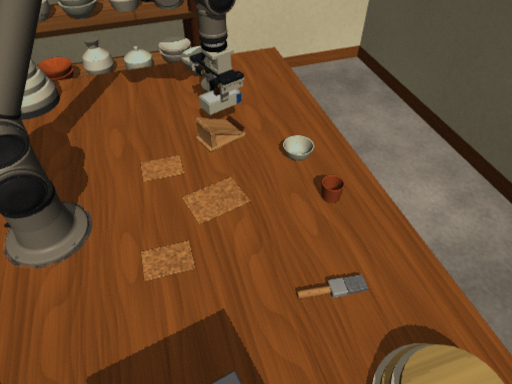

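Call:
apply_moves:
  plan:
    - {"tx": -0.002, "ty": 0.005, "tz": 0.005, "yaw": -0.008, "grip": -0.2}
    - {"tx": -0.004, "ty": 0.009, "tz": 0.015, "yaw": -0.014, "grip": -0.2}
    - {"tx": -0.004, "ty": 0.009, "tz": 0.027, "yaw": -0.014, "grip": -0.2}
    - {"tx": -0.004, "ty": 0.009, "tz": 0.039, "yaw": -0.014, "grip": -0.2}
    - {"tx": -0.004, "ty": 0.009, "tz": 0.047, "yaw": -0.014, "grip": -0.2}
    - {"tx": -0.004, "ty": 0.009, "tz": 0.049, "yaw": -0.014, "grip": -0.2}
    - {"tx": -0.004, "ty": 0.009, "tz": 0.049, "yaw": -0.014, "grip": -0.2}

```text
time: 8.57
tool_pos: [0.5595, 0.2587, 0.1005]
tool_rot: [3.142, 0.0, -2.8]
contact_force: [0.0, 0.5, -4.2]
opening: 0.0599
```

```bash
python3 - <<'E'
from h import *
goto((.5582,.2612,.066),19.8)
for c in ["side","top"]:
    im,d=robot.read_camera(c); 
    if c=="side": a=im[60:170,150:300]
    else: a=im[130:240,90:240]
    cv2.imwrite(f"pics/e_{c}.png",cv2.resize(a[:,:,::-1],None,fx=5,fy=5,interpolation=cv2.INTER_CUBIC))
E
```

```text
t 8.57 tcp [0.5595 0.2587 0.1005] toolx yaw 19.6 F [ 0.03  0.5  -4.25] open 0.0599 -> tx ty tz [0.0004 0.0028 0.0345] yaw -0.0035
```

View pics/e_side.png

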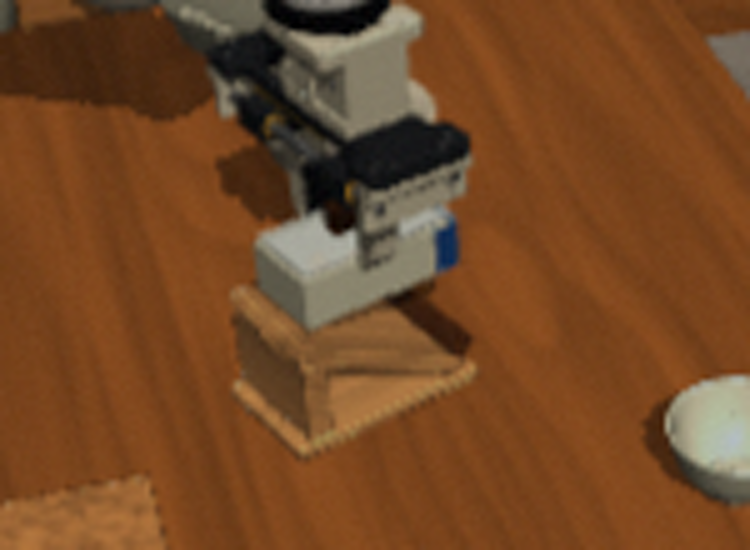

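View pics/e_top.png

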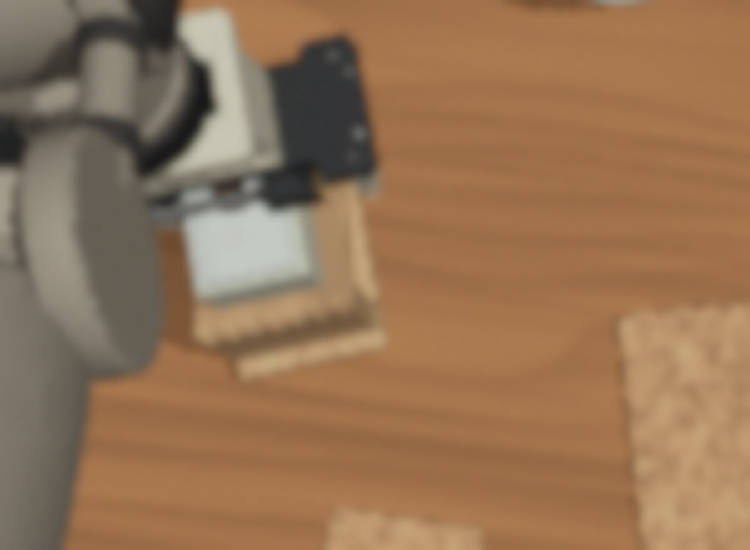

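Call:
apply_moves:
  plan:
    - {"tx": 0, "ty": 0.002, "tz": 0.003, "yaw": 0, "grip": -0.2}
    - {"tx": 0, "ty": 0.002, "tz": 0.006, "yaw": 0, "grip": -0.2}
    - {"tx": 0, "ty": 0.002, "tz": 0.008, "yaw": 0, "grip": -0.2}
    - {"tx": 0, "ty": 0.002, "tz": 0.01, "yaw": 0, "grip": -0.2}
    - {"tx": 0, "ty": 0.002, "tz": 0.012, "yaw": 0, "grip": -0.2}
    - {"tx": 0, "ty": 0.002, "tz": 0.014, "yaw": 0, "grip": -0.2}
    - {"tx": 0, "ty": 0.002, "tz": 0.016, "yaw": 0, "grip": -0.2}
    - {"tx": 0, "ty": 0.002, "tz": 0.018, "yaw": 0, "grip": -0.2}
  force: 8

```text
time: 9.68
tool_pos: [0.5581, 0.2604, 0.082]
tool_rot: [3.142, -0.001, -2.799]
contact_force: [1.5, 1.0, -3.3]
opening: 0.0597
```

```bash
python3 - <<'E'
from h import *
goto((.5582,.2612,.066),19.8)
for c in ["side"]:
    im,d=robot.read_camera(c); 
    if c=="side": a=im[60:170,150:300]
    else: a=im[130:240,90:240]
    cv2.imwrite(f"pics/f_{c}.png",cv2.resize(a[:,:,::-1],None,fx=5,fy=5,interpolation=cv2.INTER_CUBIC))
E
```

```text
t 9.68 tcp [0.5581 0.2604 0.082 ] toolx yaw 19.61 F [ 1.51  0.96 -3.26] open 0.0597 -> tx ty tz [-0.0004  0.0007  0.016 ] yaw -0.0034
```

View pics/f_side.png

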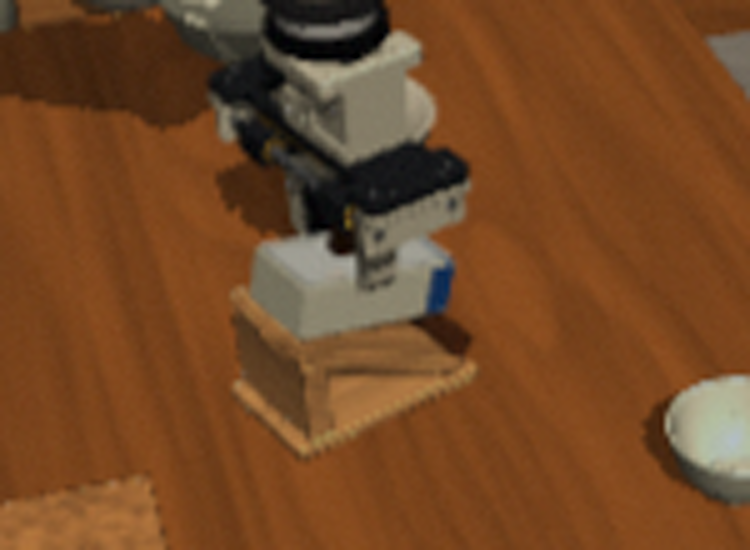

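The dish is tilting in the grip, blue end down, with the lid on. I keep lowering.

Call:
apply_moves:
  plan:
    - {"tx": 0, "ty": 0, "tz": 0.002, "yaw": 0, "grip": -0.2}
    - {"tx": 0, "ty": 0, "tz": 0.004, "yaw": 0, "grip": -0.2}
    - {"tx": 0, "ty": 0, "tz": 0.006, "yaw": 0, "grip": -0.2}
    - {"tx": 0, "ty": 0, "tz": 0.008, "yaw": 0, "grip": -0.2}
    - {"tx": 0, "ty": 0, "tz": 0.01, "yaw": 0, "grip": -0.2}
    - {"tx": 0, "ty": 0, "tz": 0.0115, "yaw": 0, "grip": -0.2}
    - {"tx": 0, "ty": 0, "tz": 0.013, "yaw": 0, "grip": -0.2}
    - {"tx": 0, "ty": 0, "tz": 0.013, "yaw": 0, "grip": -0.2}

```text
time: 10.72
tool_pos: [0.5589, 0.2607, 0.0696]
tool_rot: [3.142, 0.001, -2.799]
contact_force: [1.1, 0.1, -2.9]
opening: 0.0598
```

```bash
python3 - <<'E'
from h import *
goto((.5582,.2612,.066),19.8)
for c in ["side"]:
    im,d=robot.read_camera(c); 
    if c=="side": a=im[60:170,150:300]
    else: a=im[130:240,90:240]
    cv2.imwrite(f"pics/g_{c}.png",cv2.resize(a[:,:,::-1],None,fx=5,fy=5,interpolation=cv2.INTER_CUBIC))
E
```

```text
t 10.72 tcp [0.5589 0.2607 0.0696] toolx yaw 19.61 F [ 1.13  0.12 -2.92] open 0.0598 -> tx ty tz [0.0005 0.0007 0.0036] yaw -0.0034
```

View pics/g_side.png

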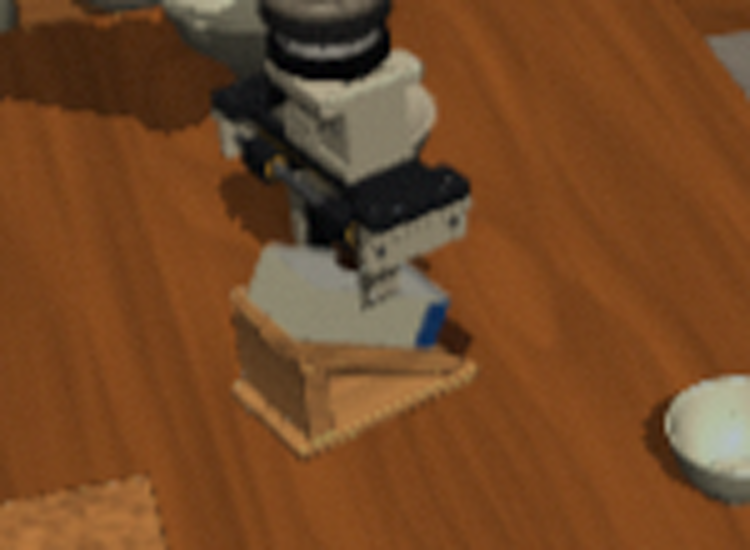

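Call:
apply_moves:
  plan:
    - {"tx": 0, "ty": 0, "tz": 0.001, "yaw": 0, "grip": -0.2}
    - {"tx": 0, "ty": 0, "tz": 0.002, "yaw": 0, "grip": -0.2}
    - {"tx": 0, "ty": 0, "tz": 0.003, "yaw": 0, "grip": -0.2}
    - {"tx": 0, "ty": 0, "tz": 0.004, "yaw": 0, "grip": -0.2}
    - {"tx": 0, "ty": 0, "tz": 0.004, "yaw": 0, "grip": -0.2}

```text
time: 11.4
tool_pos: [0.5606, 0.2613, 0.068]
tool_rot: [-3.142, 0.006, -2.799]
contact_force: [-0.4, -0.4, 10.4]
opening: 0.06
```

Call:
apply_moves:
  plan:
    - {"tx": -0.001, "ty": 0, "tz": -0.001, "yaw": 0, "grip": -0.2}
    - {"tx": -0.003, "ty": 0, "tz": 0.0, "yaw": 0, "grip": -0.2}
    - {"tx": -0.005, "ty": 0, "tz": 0.001, "yaw": 0, "grip": -0.2}
    - {"tx": -0.007, "ty": 0, "tz": 0.002, "yaw": 0, "grip": -0.2}
    - {"tx": -0.007, "ty": 0, "tz": 0.002, "yaw": 0, "grip": -0.2}

```text
time: 12.02
tool_pos: [0.5666, 0.2634, 0.0647]
tool_rot: [3.142, 0.003, -2.799]
contact_force: [1.5, -0.1, 5.8]
opening: 0.06
```

```bash
python3 - <<'E'
from h import *
goto((.5638,.2632,.0627),19.8)
for c in ["side"]:
    im,d=robot.read_camera(c); 
    if c=="side": a=im[60:170,150:300]
    else: a=im[130:240,90:240]
    cv2.imwrite(f"pics/h_{c}.png",cv2.resize(a[:,:,::-1],None,fx=5,fy=5,interpolation=cv2.INTER_CUBIC))
E
```

```text
t 12.03 tcp [0.5666 0.2634 0.0647] toolx yaw 19.6 F [ 1.52 -0.08  5.82] open 0.06 -> tx ty tz [0.0027 0.0008 0.002 ] yaw -0.0035
```

View pics/h_side.png

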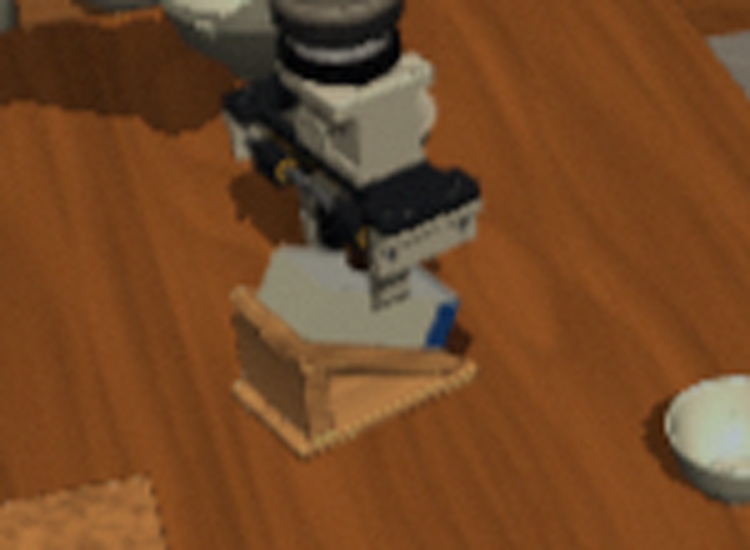

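Call:
apply_moves:
  plan:
    - {"tx": -0.001, "ty": 0, "tz": 0.0005, "yaw": 0, "grip": -0.2}
    - {"tx": -0.002, "ty": 0, "tz": 0.001, "yaw": 0, "grip": -0.2}
    - {"tx": -0.003, "ty": 0, "tz": 0.0015, "yaw": 0, "grip": -0.2}
    - {"tx": -0.004, "ty": 0, "tz": 0.002, "yaw": 0, "grip": -0.2}
    - {"tx": -0.004, "ty": 0, "tz": 0.002, "yaw": 0, "grip": -0.2}

```text
time: 12.7
tool_pos: [0.5689, 0.2642, 0.0628]
tool_rot: [-3.141, 0.0, -2.799]
contact_force: [-3.1, -2.3, 9.4]
opening: 0.0598
```

```bash
python3 - <<'E'
from h import *
goto((.5638,.2632,.0627),19.8)
E
```

```text
t 12.7 tcp [0.5689 0.2642 0.0628] toolx yaw 19.61 F [-3.06 -2.28  9.39] open 0.0598 -> tx ty tz [0.0051 0.0008 0.0001] yaw -0.0032
```

Call:
apply_moves:
  plan:
    - {"tx": 0.001, "ty": 0, "tz": -0.001, "yaw": 0, "grip": -0.2}
    - {"tx": 0.001, "ty": 0, "tz": -0.002, "yaw": 0, "grip": 0.6}
    - {"tx": 0.001, "ty": 0, "tz": -0.002, "yaw": 0, "grip": 0.7}
    - {"tx": 0.001, "ty": 0, "tz": -0.002, "yaw": 0, "grip": 0.7}
    - {"tx": 0.001, "ty": 0, "tz": -0.002, "yaw": 0, "grip": 0.7}

```text
time: 13.32
tool_pos: [0.568, 0.2639, 0.0633]
tool_rot: [3.142, -0.0, -2.799]
contact_force: [0.3, -0.4, -0.1]
opening: 0.0776
```

```bash
python3 - <<'E'
from h import *
goto((.5638,.2632,.0627),19.8)
for c in ["side"]:
    im,d=robot.read_camera(c); 
    a=im[60:170,150:300]
    cv2.imwrite(f"pics/i_{c}.png",cv2.resize(a[:,:,::-1],None,fx=5,fy=5,interpolation=cv2.INTER_CUBIC))
E
```

```text
t 13.32 tcp [0.568  0.2639 0.0633] toolx yaw 19.61 F [ 0.33 -0.4  -0.1 ] open 0.0776 -> tx ty tz [0.0042 0.0007 0.0006] yaw -0.0033
```

View pics/i_side.png

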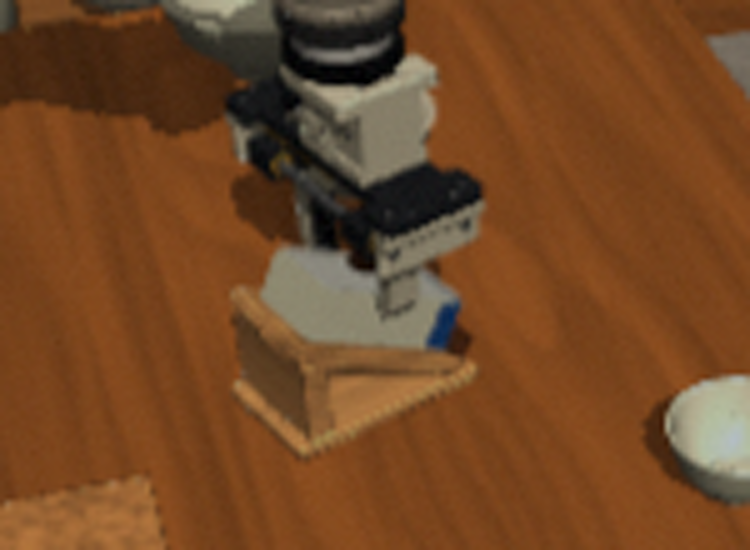

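Call:
apply_moves:
  plan:
    - {"tx": 0, "ty": 0, "tz": -0.008, "yaw": 0, "grip": 0.7}
    - {"tx": 0, "ty": 0, "tz": -0.025, "yaw": 0, "grip": 0.7}
    - {"tx": 0, "ty": 0, "tz": -0.055, "yaw": 0, "grip": 0.7}
    - {"tx": 0.0, "ty": 0, "tz": -0.09, "yaw": 0, "grip": 0.7}
    - {"tx": 0.0, "ty": 0, "tz": -0.12, "yaw": 0, "grip": 0.7}
    - {"tx": 0.0, "ty": 0, "tz": -0.12, "yaw": 0, "grip": 0.7}

```text
time: 14.12
tool_pos: [0.5697, 0.2645, 0.1876]
tool_rot: [-3.141, 0.007, -2.799]
contact_force: [0.4, -0.9, -0.4]
opening: 0.0781
```

```bash
cat > seat.py <<'E'
from h import *
import sys
def look(tag,cams=("wrist","side","top")):
    for c in cams:
        k=cal(c); im,d=robot.read_camera(c); C=cloud(d,k)
        a=im if c=="wrist" else (cv2.resize(im[60:170,150:300],None,fx=5,fy=5,interpolation=cv2.INTER_CUBIC) if c=="side" else cv2.resize(im[130:240,90:240],None,fx=5,fy=5,interpolation=cv2.INTER_CUBIC))
        cv2.imwrite(f"pics/{tag}_{c}.png",a[:,:,::-1])
        np.savez(f"pics/{tag}_{c}.npz",im=im,d=d,C=C)
E
python3 - <<'E'
from seat import *
goto((.5638,.2632,.18),19.8)
look("j")
k=cal("wrist")
for q in robot.tip_of("lid_knob","wrist")[:2]: print(q)
C=np.load("pics/j_wrist.npz")["C"]
a=np.radians(19.8);u=np.array([np.cos(a),np.sin(a)]);w=np.array([-u[1],u[0]])
seat=np.array([.559,.2615]); th=np.radians(28)
D=C-np.array([*seat,.055]); h=D[...,:2]@u; y=D[...,:2]@w; z=D[...,2]
X=h*np.cos(th)-z*np.sin(th); Z=h*np.sin(th)+z*np.cos(th)
for nm,lo,hi in [("plate/rim",.033,.044),("knob",.053,.066),("board",-.004,.004)]:
    m=(abs(X)<.09)&(abs(y)<.07)&(Z>lo)&(Z<hi); P=np.c_[X[m],y[m]]*1000
    print(nm,m.sum(),cv2.minAreaRect(P.astype(np.float32)) if len(P)>3 else None,np.median(Z[m]), np.percentile(P,[1,99],axis=0).round(1).tolist())
E
```

```text
t 14.12 tcp [0.5697 0.2645 0.1876] toolx yaw 19.61 F [ 0.44 -0.9  -0.44] open 0.0781 -> tx ty tz [0.006  0.0007 0.0076] yaw -0.0033
plate/rim 5290 ((0.9057273864746094, -0.3368377685546875), (121.38886260986328, 60.79263687133789), 0.09302730858325958) 0.04111689570897059 [[-59.0, -29.7], [59.0, 28.8]]
knob 521 ((1.9675769805908203, 0.866950511932373), (41.43211364746094, 13.547863006591797), 0.8092788457870483) 0.06092467907636569 [[-17.9, -6.0], [21.4, 7.8]]
board 3189 ((-3.2457199096679688, 1.83160400390625), (134.08819580078125, 90.13214111328125), 0.36367714405059814) 0.0011532241544964482 [[-69.8, -42.7], [61.2, 46.2]]
```

View pics/j_wrist.png

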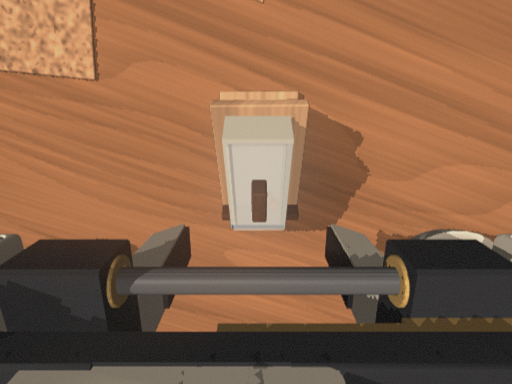

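View pics/j_side.png

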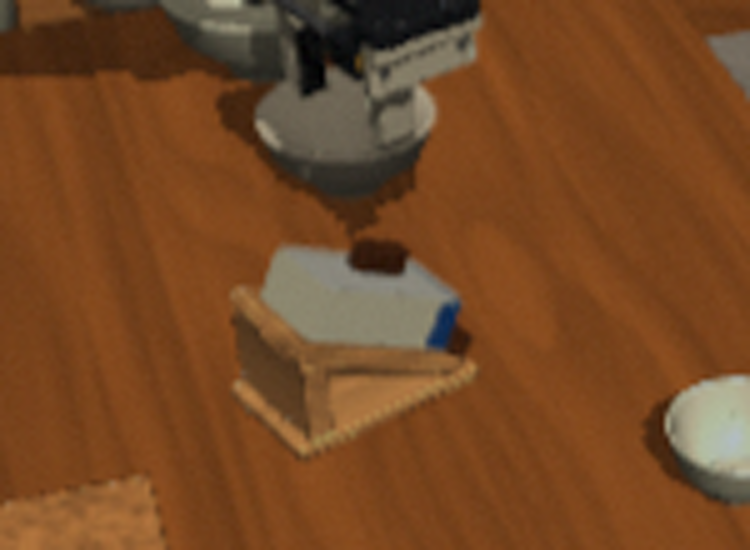

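The seated dish spans X = -60 to +61 along the slope, with the ledge at 61, and the lid is on. It is released and resting against the ledge. In the wrist view the knob is at (259,200). Next I go to the knob.

```bash
python3 - <<'E'
from h import *
a=np.radians(19.8);u=np.array([np.cos(a),np.sin(a)]);w=np.array([-u[1],u[0]])
p=np.array([.559,.2615])+u*.0256+w*.0007
print(p); goto((*p,.13),19.9); goto((*p,.096),19.9)
# y of knob / dish relative to tool midline from wrist depth
s=robot.observe(); C=np.load("pics/j_wrist.npz")["C"]; im=np.load("pics/j_wrist.npz")["im"].astype(int)
R=Ro.from_euler("xyz",s["tool_rot"]).as_matrix(); T=(C-s["tool_pos"])@R
m=(im.sum(2)<200); m[:170]=0;m[225:]=0;m[:,:245]=0;m[:,275:]=0
v=np.argwhere(m); print(len(v),v.mean(0),"tool-frame knob px",np.median(T[m],axis=0), T[m].min(0),T[m].max(0))
E
```

```text
[0.58284943 0.27083031]
t 14.32 tcp [0.5674 0.2637 0.1824] toolx yaw 19.61 F [-0.61 -0.75 -0.6 ] open 0.0783 -> tx ty tz [-0.017   0.0015  0.0523] yaw -0.0051
t 14.32 tcp [0.5674 0.2637 0.1824] toolx yaw 19.61 F [-0.61 -0.75 -0.6 ] open 0.0783 -> tx ty tz [-0.0171  0.0015  0.0863] yaw -0.0051<stdin>:9: RuntimeWarning: Mean of empty slice.
  ret = um.true_divide(
  return _methods._mean(a, axis=axis, dtype=dtype,
Traceback (most recent call last):
ValueError: zero-size array to reduction operation minimum which has no identity
```

Call:
apply_moves:
  plan:
    - {"tx": -0.008, "ty": 0.001, "tz": 0.015, "yaw": -0.005, "grip": 0.3}
    - {"tx": -0.017, "ty": 0.0015, "tz": 0.035, "yaw": -0.005, "grip": -0.1}
    - {"tx": -0.017, "ty": 0.0015, "tz": 0.047, "yaw": -0.005, "grip": -0.1}
    - {"tx": -0.017, "ty": 0.0015, "tz": 0.05, "yaw": -0.005, "grip": -0.1}
    - {"tx": -0.017, "ty": 0.0015, "tz": 0.05, "yaw": -0.005, "grip": -0.1}

```text
time: 14.95
tool_pos: [0.5835, 0.2711, 0.1333]
tool_rot: [3.142, -0.0, -2.794]
contact_force: [-0.4, -0.1, 0.7]
opening: 0.0419
```

```bash
python3 - <<'E'
from seat import *
goto((.5828,.2708,.096),19.9)
s=robot.observe(); look("k",("wrist",))
Z=np.load("pics/k_wrist.npz");C=Z["C"];im=Z["im"].astype(int)
R=Ro.from_euler("xyz",s["tool_rot"]).as_matrix(); T=(C-s["tool_pos"])@R
hgt=C[...,2]
# knob by height: in world normal coordinates
a=np.radians(19.8);u=np.array([np.cos(a),np.sin(a)]);w=np.array([-u[1],u[0]]);th=np.radians(28)
D=C-np.array([.559,.2615,.055]); h=D[...,:2]@u; y=D[...,:2]@w; z=D[...,2]
X=h*np.cos(th)-z*np.sin(th); N=h*np.sin(th)+z*np.cos(th)
for nm,lo,hi in [("plate",.033,.046),("knob",.053,.066)]:
    m=(abs(X)<.05 if nm=="knob" else abs(X)<.09)&(abs(y)<.07)&(N>lo)&(N<hi)&(Z["d"]>0)
    P=np.c_[X[m],y[m]]*1000
    print(nm,m.sum(),cv2.minAreaRect(P.astype(np.float32)),np.median(N[m]),np.percentile(P,[1,99],axis=0).round(1).tolist(),"tool",np.percentile(T[m]*1000,[1,99],axis=0).round(1).tolist())
E
```

```text
t 14.95 tcp [0.5835 0.2711 0.1333] toolx yaw 19.89 F [-0.36 -0.07  0.65] open 0.0419 -> tx ty tz [ 0.0007 -0.      0.0373] yaw -0.0001
plate 8299 ((1.17608642578125, -0.04636383056640625), (61.04462814331055, 121.82843780517578), 89.7264175415039) 0.041063258855060514 [[-59.1, -29.7], [59.5, 28.6]] tool [[-45.5, -30.4, 16.0], [62.0, 28.0, 69.9]]
knob 798 ((2.1872806549072266, 0.8958854675292969), (41.207366943359375, 14.004769325256348), 0.04750761389732361) 0.06090577950886927 [[-17.9, -5.8], [20.7, 7.8]] tool [[-20.7, -6.6, 16.4], [16.5, 7.1, 34.5]]
```

View pics/k_wrist.png

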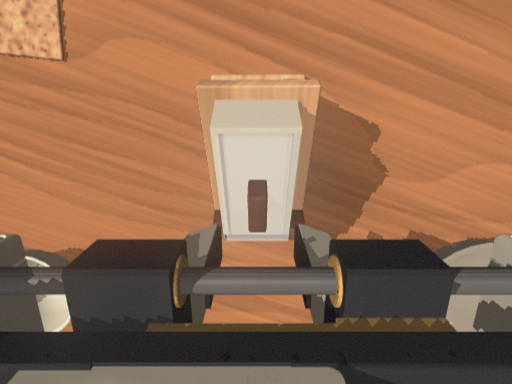

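Call:
apply_moves:
  plan:
    - {"tx": 0, "ty": 0, "tz": 0.012, "yaw": 0, "grip": -0.1}
    - {"tx": 0, "ty": 0, "tz": 0.024, "yaw": 0, "grip": -0.1}
    - {"tx": 0, "ty": 0, "tz": 0.032, "yaw": 0, "grip": -0.1}
    - {"tx": 0, "ty": 0, "tz": 0.036, "yaw": 0, "grip": -0.1}
    - {"tx": 0, "ty": 0, "tz": 0.037, "yaw": 0, "grip": -0.1}
    - {"tx": 0, "ty": 0, "tz": 0.037, "yaw": 0, "grip": -0.1}

```text
time: 15.75
tool_pos: [0.5838, 0.2711, 0.0967]
tool_rot: [3.142, 0.001, -2.794]
contact_force: [0.1, 0.1, -0.1]
opening: 0.0413
```

```bash
python3 - <<'E'
from seat import *
goto((.5828,.2708,.096),19.9)
look("l",("side",))
E
```

```text
t 15.75 tcp [0.5838 0.2711 0.0967] toolx yaw 19.89 F [ 0.13  0.06 -0.06] open 0.0413 -> tx ty tz [ 0.001  -0.      0.0007] yaw -0.0001
```

View pics/l_side.png

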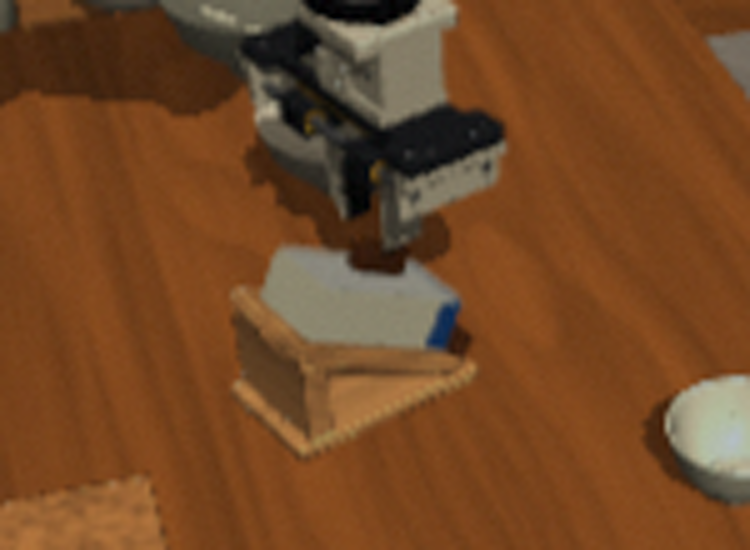

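Call:
apply_moves:
  plan:
    - {"tx": 0, "ty": 0, "tz": 0, "yaw": 0, "grip": -0.5}
    - {"tx": 0, "ty": 0, "tz": 0, "yaw": 0, "grip": -0.9}
    - {"tx": 0, "ty": 0, "tz": 0, "yaw": 0, "grip": -0.9}
    - {"tx": 0, "ty": 0, "tz": 0, "yaw": 0, "grip": -0.9}
  force: 8

```text
time: 16.3
tool_pos: [0.5836, 0.2711, 0.0965]
tool_rot: [3.142, 0.0, -2.794]
contact_force: [-1.1, 0.4, 0.6]
opening: 0.0071
```

```bash
python3 - <<'E'
from seat import *
goto((.5828,.2708,.096),19.9)
look("m",("side","wrist"))
E
```

```text
t 16.3 tcp [0.5836 0.2711 0.0965] toolx yaw 19.89 F [-1.08  0.41  0.58] open 0.0071 -> tx ty tz [0.0008 0.     0.0005] yaw -0.0001
```

View pics/m_side.png

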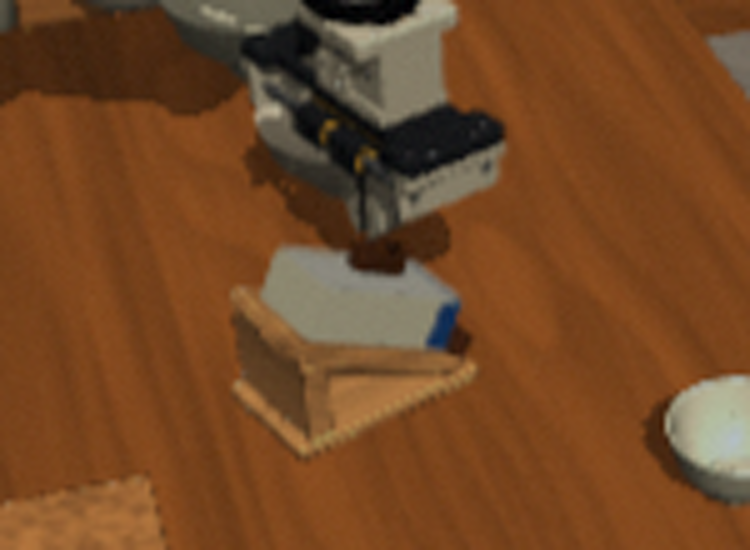

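View pics/m_wrist.png

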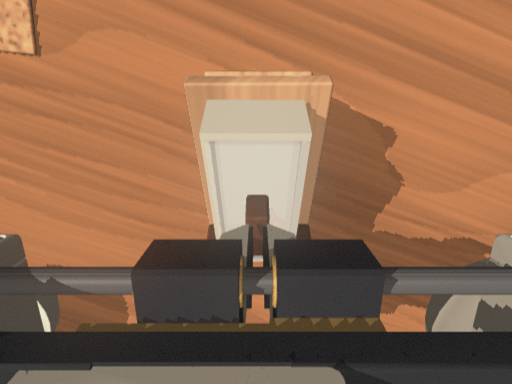

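```bash
python3 - <<'E'
from seat import *
s=robot.observe(); print(s["opening"],s["tool_pos"])
k=cal("side")
def cr(p): return ((p[1]-150)*5,(p[0]-60)*5)
print("tcp",cr(proj(s["tool_pos"],k)))
print("tcp+19up",cr(proj(s["tool_pos"]+[0,0,.019],k)))
a=np.radians(19.8);u=np.array([np.cos(a),np.sin(a)]);w=np.array([-u[1],u[0]]);th=np.radians(28)
def W(X,Y,Z):
    h=X*np.cos(th)+Z*np.sin(th); z=-X*np.sin(th)+Z*np.cos(th)
    return np.array([*(np.array([.559,.2615])+u*h+w*Y),.055+z])
for P in [(2,0,50),(2-20,0,60),(22,0,60),(2-20,0,40),(22,0,40),(61,-30,0),(61,-30,36),(-59,-30,0),(-59,-30,36)]:
    q=W(*np.array(P)/1000); print(P,q.round(4),np.round(cr(proj(q,k)),0))
# depth points of knob in side
Z=np.load("pics/j_side.npz");C=Z["C"];im=Z["im"].astype(int)
m=np.zeros(im.shape[:2],bool);m[60+46:60+56,150+68:150+84]=1;m&=im.sum(2)<170
D=C[m]-np.array([.559,.2615,.055]);h=D[:,:2]@u;print("side knob",m.sum(),"h",np.percentile(h,[2,50,98]),"y",np.percentile(D[:,:2]@w,[2,50,98]),"z",np.percentile(C[m][:,2],[2,50,98]))
E
```

```text
0.00486067130688589 [0.58360057 0.2711022  0.09644921]
tcp (np.float64(374.91030050936774), np.float64(255.00938939362237))
tcp+19up (np.float64(373.34019876635307), np.float64(230.92924241993933))
(2, 0, 50) [0.5827 0.27   0.0982] [374. 254.]
(-18, 0, 60) [0.5705 0.2657 0.1164] [356. 238.]
(22, 0, 60) [0.6038 0.2776 0.0976] [401. 243.]
(-18, 0, 40) [0.5617 0.2625 0.0988] [346. 265.]
(22, 0, 40) [0.5949 0.2744 0.08  ] [391. 270.]
(61, -30, 0) [0.6198 0.2515 0.0264] [438. 346.]
(61, -30, 36) [0.6357 0.2572 0.0581] [457. 299.]
(-59, -30, 0) [0.5201 0.2156 0.0827] [303. 337.]
(-59, -30, 36) [0.536  0.2214 0.1145] [321. 287.]
side knob 72 h [0.00579476 0.02527517 0.10227738] y [-0.01028899 -0.00509853  0.15753364] z [-0.0006264   0.10180537  0.11553843]
```

```bash
python3 - <<'E'
from seat import *
k=cal("side")
for t in ["l","m"]:
    C=np.load(f"pics/{t}_side.npz")["C"]
    for cx in (365,372,378,384,392,400):
        print(t,cx,[ (r,C[60+r//5,150+cx//5].round(3).tolist()) for r in range(205,275,10)])
s=robot.observe(); T=s["tool_pos"]; a=np.radians(19.8);w=np.array([-np.sin(a),np.cos(a),0])
for y in (-.02,-.03,-.04):
    p=proj(T+w*y,k); print(y,(p[1]-150)*5,(p[0]-60)*5)
E
python3 - <<'E'
import cv2,numpy as np
im=np.load("pics/m_side.npz")["im"]; a=im[90:125,205:255,::-1]
cv2.imwrite("pics/m2.png",cv2.resize(a,None,fx=15,fy=15,interpolation=cv2.INTER_NEAREST))
E
```

```text
l 365 [(205, [0.585, 0.297, 0.119]), (215, [0.622, 0.469, -0.005]), (225, [0.616, 0.443, 0.004]), (235, [0.578, 0.27, 0.114]), (245, [0.575, 0.263, 0.112]), (255, [0.575, 0.262, 0.104]), (265, [0.575, 0.264, 0.095])]
l 372 [(205, [0.628, 0.478, -0.002]), (215, [0.624, 0.462, -0.001]), (225, [0.621, 0.45, -0.001]), (235, [0.617, 0.434, 0.001]), (245, [0.579, 0.261, 0.112]), (255, [0.579, 0.265, 0.102]), (265, [0.578, 0.264, 0.094])]
l 378 [(205, [0.631, 0.472, 0.001]), (215, [0.629, 0.464, -0.003]), (225, [0.624, 0.446, 0.0]), (235, [0.622, 0.436, -0.002]), (245, [0.583, 0.264, 0.109]), (255, [0.581, 0.261, 0.103]), (265, [0.582, 0.263, 0.094])]
l 384 [(205, [0.584, 0.247, 0.15]), (215, [0.583, 0.244, 0.145]), (225, [0.582, 0.241, 0.139]), (235, [0.582, 0.246, 0.129]), (245, [0.582, 0.248, 0.12]), (255, [0.586, 0.266, 0.099]), (265, [0.584, 0.261, 0.095])]
l 392 [(205, [0.587, 0.232, 0.159]), (215, [0.587, 0.235, 0.15]), (225, [0.587, 0.236, 0.142]), (235, [0.586, 0.233, 0.137]), (245, [0.593, 0.267, 0.105]), (255, [0.592, 0.264, 0.099]), (265, [0.593, 0.268, 0.089])]
l 400 [(205, [0.
[... 913 characters left out ...]
.584, 0.251, 0.133]), (235, [0.345, -0.797, 0.848]), (245, [0.586, 0.267, 0.107]), (255, [0.585, 0.262, 0.102]), (265, [0.584, 0.261, 0.095])]
m 392 [(205, [0.591, 0.251, 0.146]), (215, [0.591, 0.252, 0.138]), (225, [0.593, 0.262, 0.124]), (235, [0.633, 0.434, -0.003]), (245, [0.594, 0.271, 0.102]), (255, [0.592, 0.264, 0.099]), (265, [0.593, 0.267, 0.089])]
m 400 [(205, [0.58, 0.177, 0.195]), (215, [0.58, 0.176, 0.188]), (225, [0.643, 0.442, -0.001]), (235, [0.639, 0.427, 0.0]), (245, [0.601, 0.271, 0.101]), (255, [0.601, 0.27, 0.094]), (265, [0.601, 0.272, 0.084])]
-0.02 391.99349207296194 268.8058199134814
-0.03 400.646727621595 275.79419574327113
-0.04 409.3756923758113 282.8437306790312
```

View pics/m2.png

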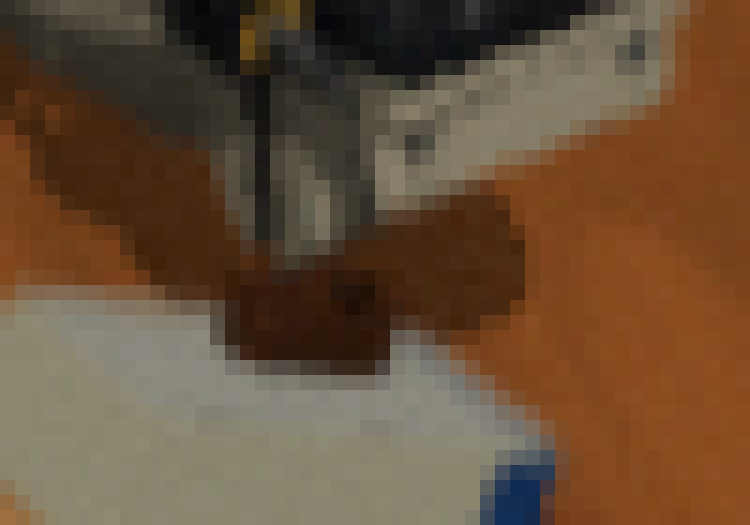

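```bash
python3 - <<'E'
from seat import *
s=robot.observe(); R=Ro.from_euler("xyz",s["tool_rot"]).as_matrix()
for t,c,ylo,yhi in [("l","side",12,60),("m","side",0,20),("k","wrist",0,60),("m","wrist",0,20),("i","",0,0)]:
    if t=="i": break
    C=np.load(f"pics/{t}_{c}.npz")["C"]; d=np.load(f"pics/{t}_{c}.npz")["d"]
    tp=np.array([.5836,.2711,.0965]) if t!="k" else np.array([.5835,.2711,.1333])
    T=(C-tp)@R*1000
    m=(abs(T[...,0])<13)&(abs(T[...,1])>=ylo)&(abs(T[...,1])<yhi)&(d>0)&(T[...,2]<5)&(T[...,2]>-80)
    q=T[m]; print(t,c,m.sum()); 
    if m.sum(): 
        o=q[np.argsort(-q[:,2])][:12]; print(o.round(0).tolist())
E
```

```text
l side 142
[[9.0, 23.0, 5.0], [11.0, -27.0, 4.0], [13.0, -12.0, 4.0], [11.0, -16.0, 3.0], [12.0, -23.0, 2.0], [-10.0, 24.0, -22.0], [10.0, 24.0, -23.0], [9.0, -22.0, -23.0], [8.0, 20.0, -24.0], [-12.0, -25.0, -24.0], [-6.0, 24.0, -24.0], [3.0, 22.0, -25.0]]
m side 126
[[9.0, -6.0, 5.0], [-11.0, -8.0, 4.0], [7.0, -16.0, 4.0], [-2.0, -9.0, 4.0], [10.0, -14.0, 4.0], [-8.0, -7.0, 4.0], [12.0, -6.0, 3.0], [3.0, -10.0, 2.0], [-3.0, -7.0, 1.0], [8.0, -6.0, 1.0], [3.0, -4.0, 1.0], [6.0, -9.0, 1.0]]
k wrist 3129
[[10.0, 25.0, -23.0], [9.0, 22.0, -23.0], [4.0, -20.0, -23.0], [4.0, 21.0, -23.0], [11.0, -24.0, -23.0], [11.0, 24.0, -23.0], [5.0, 21.0, -24.0], [10.0, -25.0, -24.0], [9.0, -22.0, -24.0], [9.0, 23.0, -24.0], [3.0, -20.0, -24.0], [4.0, 21.0, -24.0]]
m wrist 2119
[[8.0, 14.0, 5.0], [8.0, 9.0, 5.0], [6.0, -16.0, 5.0], [8.0, 8.0, 5.0], [8.0, 11.0, 5.0], [7.0, 17.0, 5.0], [8.0, 17.0, 5.0], [8.0, 20.0, 5.0], [8.0, -13.0, 5.0], [8.0, 15.0, 5.0], [9.0, 11.0, 5.0], [9.0, 15.0, 5.0]]
```

The fingers shut to 5 mm above the knob. Depth from both the side and wrist cameras puts the real fingertips about 23 mm behind the reported TCP, so I need to go that much lower. I reopen and descend, watching the force.

Call:
apply_moves:
  plan:
    - {"tx": 0, "ty": 0, "tz": 0, "yaw": 0, "grip": -0.2}
    - {"tx": 0, "ty": 0, "tz": 0, "yaw": 0, "grip": -0.2}
    - {"tx": 0, "ty": 0, "tz": 0, "yaw": 0, "grip": -0.2}
    - {"tx": 0, "ty": 0, "tz": 0.006, "yaw": 0, "grip": -0.2}
    - {"tx": 0, "ty": 0, "tz": 0.012, "yaw": 0, "grip": -0.2}
    - {"tx": 0, "ty": 0, "tz": 0.017, "yaw": 0, "grip": -0.2}
    - {"tx": 0, "ty": 0, "tz": 0.02, "yaw": 0, "grip": -0.2}
    - {"tx": 0, "ty": 0, "tz": 0.02, "yaw": 0, "grip": -0.2}

```text
time: 17.4
tool_pos: [0.5834, 0.271, 0.0761]
tool_rot: [3.142, -0.0, -2.794]
contact_force: [-0.3, 0.5, -0.9]
opening: 0.037
```

```bash
python3 - <<'E'
from seat import *
goto((.5828,.2708,.0745),19.9)
s=robot.observe()
look("n",("side","wrist"))
R=Ro.from_euler("xyz",s["tool_rot"]).as_matrix()
for c in ["side","wrist"]:
    z=np.load(f"pics/n_{c}.npz");C=z["C"];T=(C-s["tool_pos"])@R*1000
    m=(abs(T[...,0])<13)&(abs(T[...,1])>=12)&(abs(T[...,1])<60)&(z["d"]>0)&(T[...,2]<-12)&(T[...,2]>-80)
    q=T[m]; o=q[np.argsort(-q[:,2])][:14]; print(c,o.round(0).tolist())
E
```

```text
t 17.4 tcp [0.5834 0.271  0.0761] toolx yaw 19.89 F [-0.26  0.51 -0.88] open 0.037 -> tx ty tz [0.0007 0.     0.0016] yaw -0.0001
side [[0.0, -29.0, -12.0], [5.0, -18.0, -13.0], [-0.0, -22.0, -13.0], [8.0, -30.0, -16.0], [11.0, -28.0, -17.0], [11.0, -21.0, -17.0], [-11.0, 21.0, -24.0], [8.0, -24.0, -25.0], [10.0, 20.0, -26.0], [-4.0, 22.0, -27.0], [10.0, 26.0, -27.0], [12.0, -24.0, -27.0], [8.0, 16.0, -27.0], [-6.0, 19.0, -28.0]]
wrist [[0.0, 14.0, -12.0], [2.0, 20.0, -12.0], [1.0, -16.0, -12.0], [9.0, -30.0, -12.0], [2.0, 17.0, -12.0], [2.0, 14.0, -12.0], [2.0, -16.0, -12.0], [11.0, -30.0, -12.0], [2.0, -13.0, -12.0], [1.0, -17.0, -12.0], [2.0, -17.0, -12.0], [2.0, -17.0, -12.0], [10.0, -29.0, -12.0], [1.0, 20.0, -12.0]]
```

View pics/n_side.png

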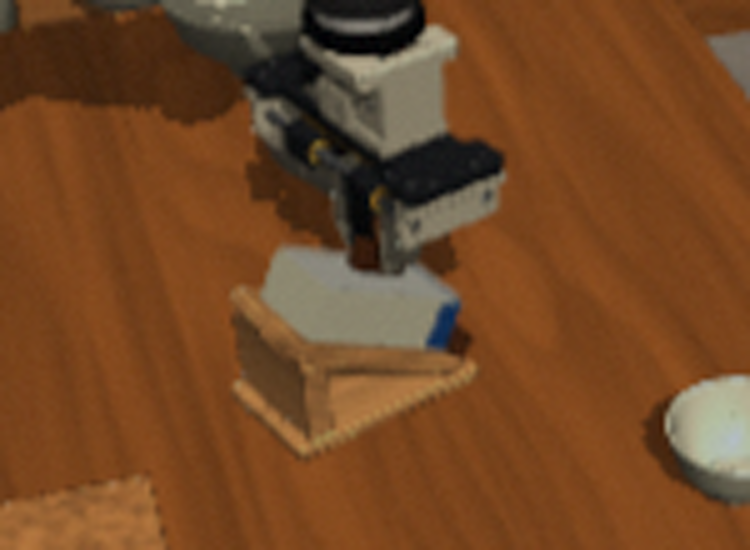

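View pics/n_wrist.png

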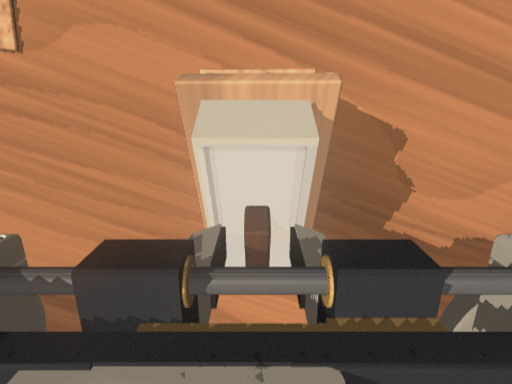

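Call:
apply_moves:
  plan:
    - {"tx": 0, "ty": 0, "tz": 0.0015, "yaw": 0, "grip": -0.2}
    - {"tx": 0, "ty": 0, "tz": 0.0025, "yaw": 0, "grip": -0.5}
    - {"tx": 0, "ty": 0, "tz": 0.0025, "yaw": 0, "grip": -0.9}
    - {"tx": 0, "ty": 0, "tz": 0.0025, "yaw": 0, "grip": -0.9}
    - {"tx": 0, "ty": 0, "tz": 0.0025, "yaw": 0, "grip": -0.9}
    - {"tx": 0, "ty": 0, "tz": 0.0025, "yaw": 0, "grip": -0.9}
  force: 8

```text
time: 18.25
tool_pos: [0.5836, 0.271, 0.0739]
tool_rot: [3.142, 0.0, -2.794]
contact_force: [0.6, 0.2, 0.4]
opening: 0.0138
```

```bash
python3 - <<'E'
from seat import *
goto((.5828,.2708,.0745),19.9)
look("o",("side","wrist"))
E
```

```text
t 18.25 tcp [0.5836 0.271  0.0739] toolx yaw 19.89 F [0.6  0.16 0.37] open 0.0138 -> tx ty tz [ 0.0008  0.     -0.0006] yaw -0.0002
```

View pics/o_side.png

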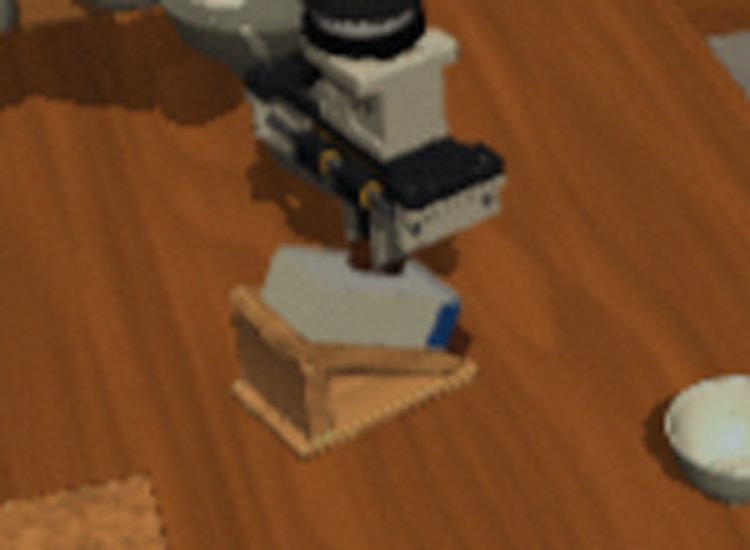

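View pics/o_wrist.png

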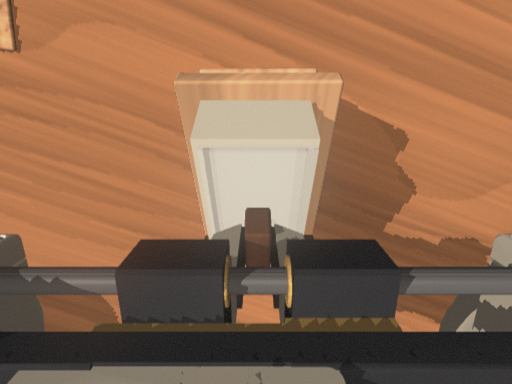

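Call:
apply_moves:
  plan:
    - {"tx": 0.0, "ty": 0, "tz": 0, "yaw": 0, "grip": -0.9}
    - {"tx": 0.0, "ty": 0, "tz": -0.0015, "yaw": 0, "grip": -0.9}
    - {"tx": -0.001, "ty": 0, "tz": -0.0035, "yaw": 0, "grip": -0.9}
    - {"tx": -0.002, "ty": 0, "tz": -0.0055, "yaw": 0, "grip": -0.9}
    - {"tx": -0.0035, "ty": 0, "tz": -0.0085, "yaw": 0, "grip": -0.9}
    - {"tx": -0.0055, "ty": 0, "tz": -0.0125, "yaw": 0, "grip": -0.9}
    - {"tx": -0.008, "ty": 0, "tz": -0.017, "yaw": 0, "grip": -0.9}
    - {"tx": -0.01, "ty": 0, "tz": -0.022, "yaw": 0, "grip": -0.9}
  force: 20

```text
time: 19.35
tool_pos: [0.5932, 0.2746, 0.0963]
tool_rot: [3.142, 0.0, -2.794]
contact_force: [-0.2, -0.1, -1.0]
opening: 0.0142
```

```bash
python3 - <<'E'
from seat import *
goto((.5828,.2708,.0745),19.9)
look("p",("side","wrist"))
E
```

```text
t 19.35 tcp [0.5932 0.2746 0.0963] toolx yaw 19.89 F [-0.17 -0.14 -1.02] open 0.0142 -> tx ty tz [ 0.0111 -0.      0.0218] yaw -0.0001
```

View pics/p_side.png

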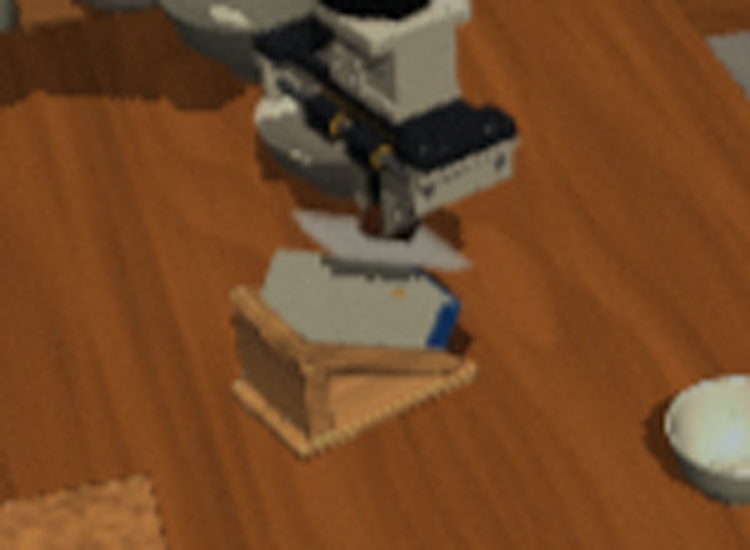

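View pics/p_wrist.png

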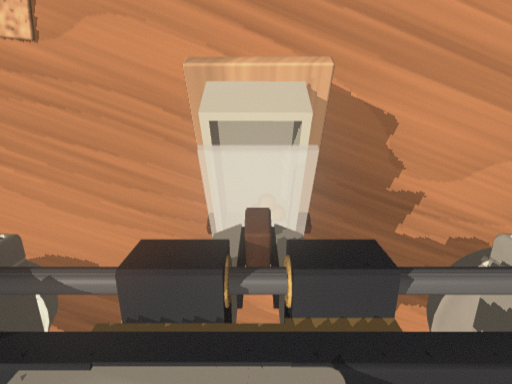

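```bash
python3 - <<'E'
from seat import *
goto((.473,-.020,.16),14.5)
E
```

```text
t 19.45 tcp [0.5936 0.2747 0.0968] toolx yaw 19.89 F [ 0.86  0.12 -0.65] open 0.014 -> tx ty tz [ 0.2136 -0.2361 -0.0636] yaw 0.0941
```

Call:
apply_moves:
  plan:
    - {"tx": 0, "ty": 0, "tz": -0.012, "yaw": 0, "grip": -0.9}
    - {"tx": 0, "ty": 0, "tz": -0.034, "yaw": 0, "grip": -0.9}
    - {"tx": 0.0, "ty": 0, "tz": -0.055, "yaw": 0, "grip": -0.9}
    - {"tx": 0.014, "ty": -0.015, "tz": -0.064, "yaw": 0.006, "grip": -0.9}
    - {"tx": 0.035, "ty": -0.039, "tz": -0.064, "yaw": 0.016, "grip": -0.9}
    - {"tx": 0.062, "ty": -0.069, "tz": -0.064, "yaw": 0.028, "grip": -0.9}
    - {"tx": 0.092, "ty": -0.102, "tz": -0.064, "yaw": 0.042, "grip": -0.9}
    - {"tx": 0.122, "ty": -0.135, "tz": -0.064, "yaw": 0.055, "grip": -0.9}

```text
time: 20.45
tool_pos: [0.5237, 0.1049, 0.1607]
tool_rot: [-3.141, 0.001, -2.849]
contact_force: [0.7, -0.2, -0.8]
opening: 0.0136
```

```bash
python3 - <<'E'
from seat import *
goto((.473,-.020,.16),14.5)
E
```

```text
t 20.45 tcp [0.5237 0.1049 0.1607] toolx yaw 16.74 F [ 0.66 -0.19 -0.82] open 0.0136 -> tx ty tz [ 0.0845 -0.105   0.0007] yaw 0.039
```

Call:
apply_moves:
  plan:
    - {"tx": 0.025, "ty": -0.031, "tz": 0.0, "yaw": 0.012, "grip": -0.9}
    - {"tx": 0.047, "ty": -0.058, "tz": 0.0, "yaw": 0.02, "grip": -0.9}
    - {"tx": 0.065, "ty": -0.081, "tz": 0.01, "yaw": 0.03, "grip": -0.9}
    - {"tx": 0.077, "ty": -0.096, "tz": 0.03, "yaw": 0.036, "grip": -0.9}
    - {"tx": 0.083, "ty": -0.103, "tz": 0.055, "yaw": 0.039, "grip": -0.9}
    - {"tx": 0.0845, "ty": -0.105, "tz": 0.08, "yaw": 0.039, "grip": -0.9}
    - {"tx": 0.0845, "ty": -0.105, "tz": 0.095, "yaw": 0.039, "grip": -0.9}
    - {"tx": 0.0845, "ty": -0.105, "tz": 0.1, "yaw": 0.039, "grip": -0.9}

```text
time: 21.45
tool_pos: [0.4733, -0.0189, 0.0598]
tool_rot: [3.141, -0.001, -2.889]
contact_force: [0.9, 0.4, -0.7]
opening: 0.0136
```

```bash
python3 - <<'E'
from seat import *
goto((.473,-.020,.021),14.5)
for c in ["side","top"]:
    im,d=robot.read_camera(c)
    a=im[120:290,120:330] if c=="side" else im[130:300,120:330]
    cv2.imwrite(f"pics/q_{c}.png",cv2.resize(a[:,:,::-1],None,fx=3.5,fy=3.5,interpolation=cv2.INTER_CUBIC))
E
```

```text
t 21.45 tcp [ 0.4733 -0.0189  0.0598] toolx yaw 14.5 F [ 0.92  0.36 -0.73] open 0.0136 -> tx ty tz [ 0.0006 -0.001   0.0388] yaw -0.0
```

View pics/q_side.png

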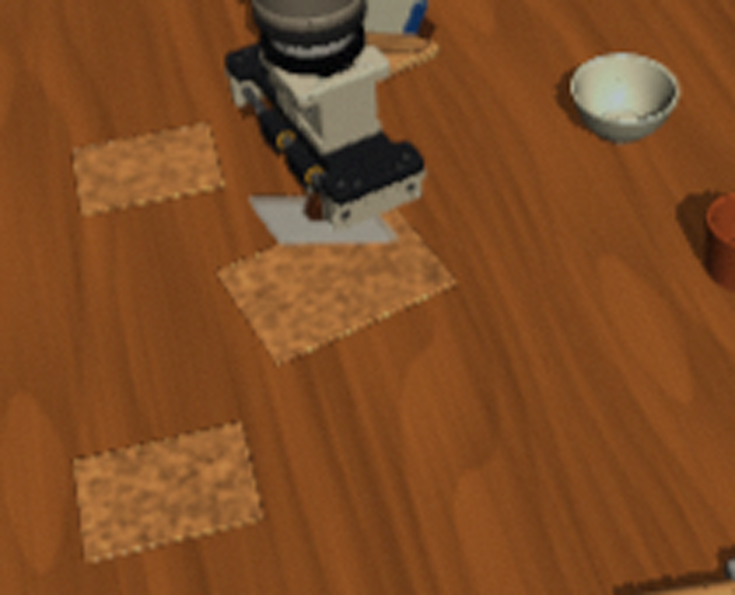

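View pics/q_top.png

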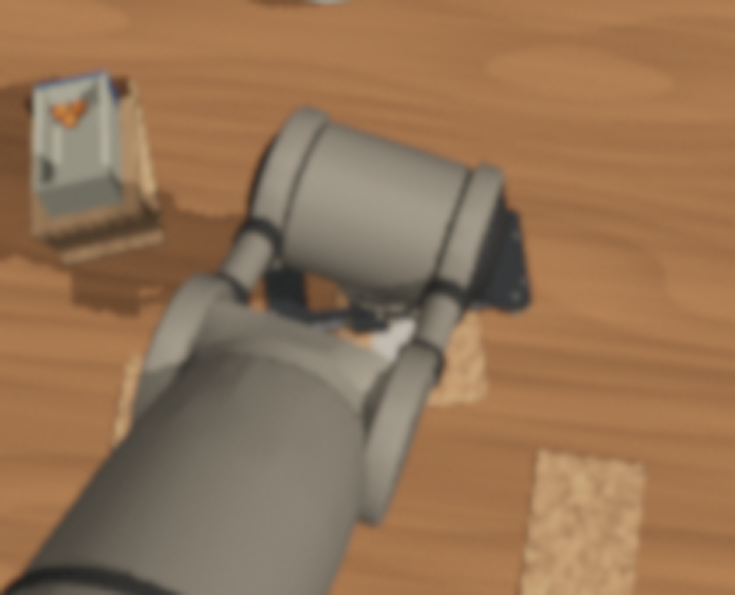

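The top view shows the open dish in place with the three orange balls together at the blue end, near crop (70,112). The lid is held tilted over the large mat. Next I lower it, then let it turn flat in a light grip.

Call:
apply_moves:
  plan:
    - {"tx": 0, "ty": -0.001, "tz": 0.01, "yaw": 0, "grip": -0.9}
    - {"tx": 0, "ty": -0.001, "tz": 0.022, "yaw": 0, "grip": -0.9}
    - {"tx": 0, "ty": -0.001, "tz": 0.031, "yaw": 0, "grip": -0.9}
    - {"tx": 0, "ty": -0.001, "tz": 0.036, "yaw": 0, "grip": -0.9}
    - {"tx": 0, "ty": -0.001, "tz": 0.039, "yaw": 0, "grip": -0.9}
    - {"tx": 0, "ty": -0.001, "tz": 0.042, "yaw": 0, "grip": -0.9}
    - {"tx": 0, "ty": -0.001, "tz": 0.045, "yaw": 0, "grip": -0.9}
    - {"tx": 0, "ty": -0.001, "tz": 0.048, "yaw": 0, "grip": -0.9}
  force: 5

```text
time: 22.55
tool_pos: [0.4739, -0.0199, 0.0119]
tool_rot: [-3.142, 0.0, -2.888]
contact_force: [-0.9, -0.7, 0.9]
opening: 0.0138
```

```bash
python3 - <<'E'
from seat import *
goto((.473,-.020,0),14.5)
for c in ["side"]:
    im,d=robot.read_camera(c)
    a=im[150:240,170:270]
    cv2.imwrite(f"pics/r_{c}.png",cv2.resize(a[:,:,::-1],None,fx=6,fy=6,interpolation=cv2.INTER_CUBIC))
E
```

```text
t 22.55 tcp [ 0.4739 -0.0199  0.0119] toolx yaw 14.5 F [-0.9  -0.7   0.87] open 0.0138 -> tx ty tz [0.0009 0.0001 0.0119] yaw 0.0
```

View pics/r_side.png

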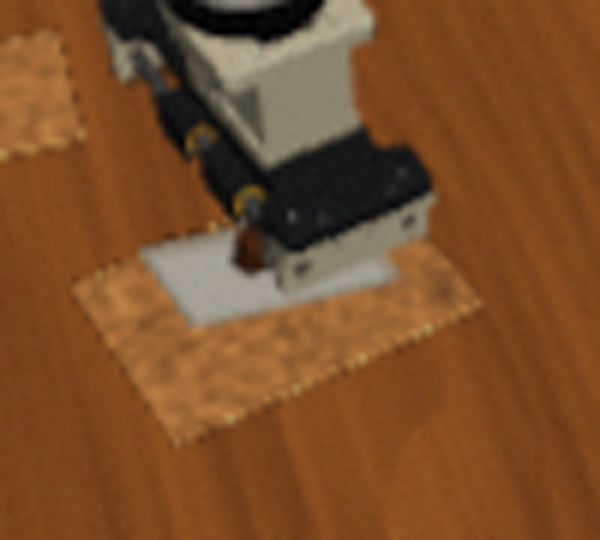

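Call:
apply_moves:
  plan:
    - {"tx": 0, "ty": 0, "tz": 0.002, "yaw": 0, "grip": -0.9}
    - {"tx": 0, "ty": 0, "tz": 0.004, "yaw": 0, "grip": -0.9}
    - {"tx": 0, "ty": 0, "tz": 0.006, "yaw": 0, "grip": -0.9}
    - {"tx": 0, "ty": 0, "tz": 0.008, "yaw": 0, "grip": -0.9}
    - {"tx": 0, "ty": 0, "tz": 0.01, "yaw": 0, "grip": -0.9}
    - {"tx": 0, "ty": 0, "tz": 0.011, "yaw": 0, "grip": -0.9}
    - {"tx": 0, "ty": 0, "tz": 0.012, "yaw": 0, "grip": -0.9}

```text
time: 23.48
tool_pos: [0.4738, -0.0198, -0.0002]
tool_rot: [3.142, 0.0, -2.888]
contact_force: [-0.5, -0.1, 0.9]
opening: 0.0139
```

```bash
python3 - <<'E'
from seat import *
goto((.473,-.020,0),14.5)
s=robot.observe()
look("s",("side","wrist"))
for c in ["side","wrist"]:
    z=np.load(f"pics/s_{c}.npz");C=z["C"];d=z["d"]
    if c=="side":
        a=z["im"][150:240,170:270]; cv2.imwrite(f"pics/s_side.png",cv2.resize(a[:,:,::-1],None,fx=6,fy=6,interpolation=cv2.INTER_CUBIC))
    m=(np.hypot(C[...,0]-.473,C[...,1]+.02)<.07)&(C[...,2]>.0065)&(C[...,2]<.03)&(d>0)
    a=np.radians(14.5); h=C[m][:,0]*np.cos(a)+C[m][:,1]*np.sin(a)-(.473*np.cos(a)-.02*np.sin(a))
    print(c,m.sum(),[(lo,np.median(C[m][:,2][(h>lo/1000)&(h<lo/1000+.015)]).round(4)) for lo in range(-65,65,15)])
E
```

```text
t 23.48 tcp [ 4.738e-01 -1.980e-02 -2.000e-04] toolx yaw 14.51 F [-0.46 -0.07  0.87] open 0.0139 -> tx ty tz [ 0.0008  0.     -0.0002] yaw 0.0001
side 318 [(-65, np.float64(0.016)), (-50, np.float64(0.0159)), (-35, np.float64(0.0152)), (-20, np.float64(0.0158)), (-5, np.float64(0.013)), (10, np.float64(0.0121)), (25, np.float64(0.0126)), (40, np.float64(0.0119)), (55, np.float64(0.013))]
wrist 9373 [(-65, np.float64(0.0174)), (-50, np.float64(0.0171)), (-35, np.float64(0.0165)), (-20, np.float64(0.0162)), (-5, np.float64(0.0156)), (10, np.float64(nan)), (25, np.float64(nan)), (40, np.float64(0.0139)), (55, np.float64(0.0136))]
  return _methods._mean(a, axis=axis, dtype=dtype,
  ret = ret.dtype.type(ret / rcount)
```

View pics/s_side.png

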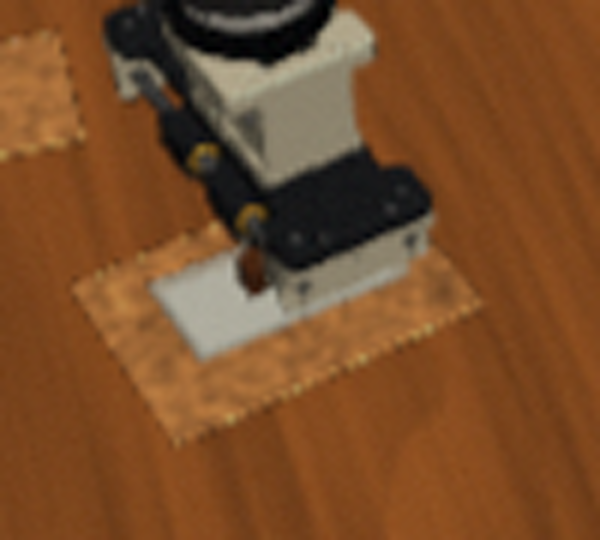

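Call:
apply_moves:
  plan:
    - {"tx": 0, "ty": 0, "tz": 0.001, "yaw": 0, "grip": -0.9}
    - {"tx": 0, "ty": 0, "tz": 0.002, "yaw": 0, "grip": -0.9}
    - {"tx": 0, "ty": 0, "tz": 0.002, "yaw": 0, "grip": -0.2}
    - {"tx": 0, "ty": 0, "tz": 0.002, "yaw": 0, "grip": -0.1}
    - {"tx": 0, "ty": 0, "tz": 0.002, "yaw": 0, "grip": -0.1}
    - {"tx": 0, "ty": 0, "tz": 0.002, "yaw": 0, "grip": -0.1}

```text
time: 24.32
tool_pos: [0.4738, -0.0198, -0.0021]
tool_rot: [3.142, 0.0, -2.888]
contact_force: [0.1, 0.1, 0.9]
opening: 0.0409
```

Call:
apply_moves:
  plan:
    - {"tx": 0, "ty": 0, "tz": -0.01, "yaw": 0, "grip": -0.1}
    - {"tx": 0, "ty": 0, "tz": -0.03, "yaw": 0, "grip": -0.1}
    - {"tx": 0, "ty": 0, "tz": -0.07, "yaw": 0, "grip": -0.1}
    - {"tx": 0.01, "ty": 0, "tz": -0.12, "yaw": 0, "grip": -0.1}
    - {"tx": 0.02, "ty": 0, "tz": -0.17, "yaw": 0, "grip": -0.1}
    - {"tx": 0.03, "ty": 0, "tz": -0.2, "yaw": 0, "grip": -0.1}
    - {"tx": 0.03, "ty": 0, "tz": -0.2, "yaw": 0, "grip": -0.1}
    - {"tx": 0.03, "ty": 0, "tz": -0.2, "yaw": 0, "grip": -0.1}

```text
time: 25.32
tool_pos: [0.4443, -0.0272, 0.1974]
tool_rot: [3.141, -0.001, -2.889]
contact_force: [0.0, 0.4, -0.4]
opening: 0.0413
```

```bash
python3 - <<'E'
from seat import *
goto((.473,-.020,.2),14.5)
look("t")
for c in ["side","wrist","top"]:
    z=np.load(f"pics/t_{c}.npz");C=z["C"];d=z["d"];im=z["im"]
    if c=="side":
        a=im[90:260,130:340]; cv2.imwrite(f"pics/t_side.png",cv2.resize(a[:,:,::-1],None,fx=3.5,fy=3.5,interpolation=cv2.INTER_CUBIC))
    m=(np.hypot(C[...,0]-.473,C[...,1]+.02)<.075)&(C[...,2]>.009)&(C[...,2]<.03)&(d>0)
    a=np.radians(14.5); h=C[m][:,0]*np.cos(a)+C[m][:,1]*np.sin(a)-(.473*np.cos(a)-.02*np.sin(a))
    print(c,m.sum(),[(lo,np.median(C[m][:,2][(h>lo/1000)&(h<lo/1000+.015)]).round(4)) for lo in range(-60,60,15)])
    if m.sum()>5: print(cv2.minAreaRect((C[m][:,:2]*1000).astype(np.float32)))
    o=(im[...,0]>190)&(im[...,1]>70)&(im[...,1]<150)&(im[...,2]<70)&(np.hypot(C[...,0]-.57,C[...,1]-.26)<.1)
    P=C[o]; a=np.radians(19.8);u=np.array([np.cos(a),np.sin(a)]);w=np.array([-u[1],u[0]])
    if o.sum(): 
        D=P-np.array([.559,.2615,.055]); hh=D[:,:2]@u; X=hh*.883-D[:,2]*.469; print(c,"balls px",o.sum(),"X",np.percentile(X,[2,98]).round(3),"y",np.percentile(D[:,:2]@w,[2,98]).round(3))
E
```

```text
t 25.32 tcp [ 0.4443 -0.0272  0.1974] toolx yaw 14.5 F [ 0.05  0.42 -0.43] open 0.0413 -> tx ty tz [-0.0295 -0.0002 -0.0026] yaw 0.0
side 511 [(-60, np.float64(0.0123)), (-45, np.float64(0.0129)), (-30, np.float64(0.0131)), (-15, np.float64(0.0135)), (0, np.float64(0.0134)), (15, np.float64(0.0127)), (30, np.float64(0.0126)), (45, np.float64(0.0129))]
((475.4366455078125, -19.62804412841797), (117.18120574951172, 60.26810073852539), 13.593292236328125)
wrist 3574 [(-60, np.float64(0.0138)), (-45, np.float64(0.0138)), (-30, np.float64(0.0139)), (-15, np.float64(0.0138)), (0, np.float64(0.0138)), (15, np.float64(0.0138)), (30, np.float64(0.0139)), (45, np.float64(0.014))]
((475.56890869140625, -18.762676239013672), (116.75588989257812, 55.9853515625), 14.456604957580566)
top 79 [(-60, np.float64(0.0141)), (-45, np.float64(0.013)), (-30, np.float64(nan)), (-15, np.float64(nan)), (0, np.float64(nan)), (15, np.float64(nan)), (30, np.float64(nan)), (45, np.float64(nan))]
((426.1590270996094, -17.54251480102539), (24.267715454101562, 29.07802391052246), 15.764440536499023)
  return _methods._mean(a, axis=axis, dtype=dtype,
  ret = ret.dtype.type(ret / rcount)
```

View pics/t_side.png

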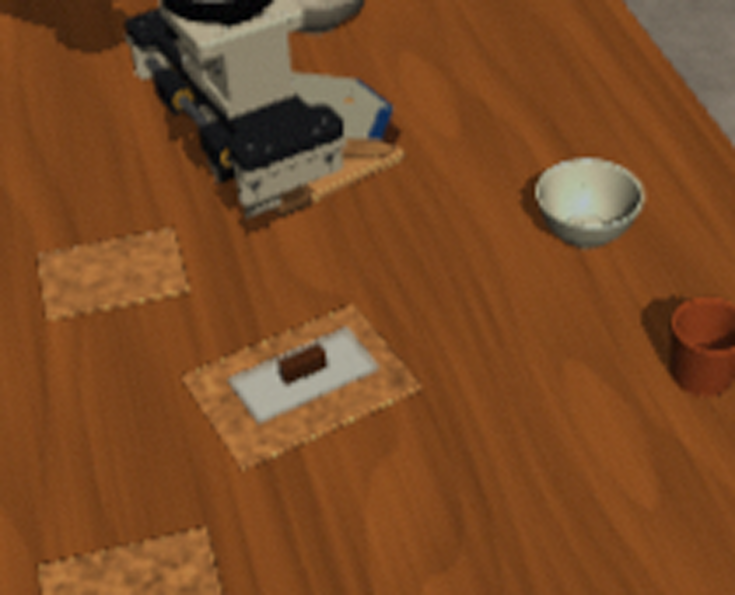

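View pics/t_top.png

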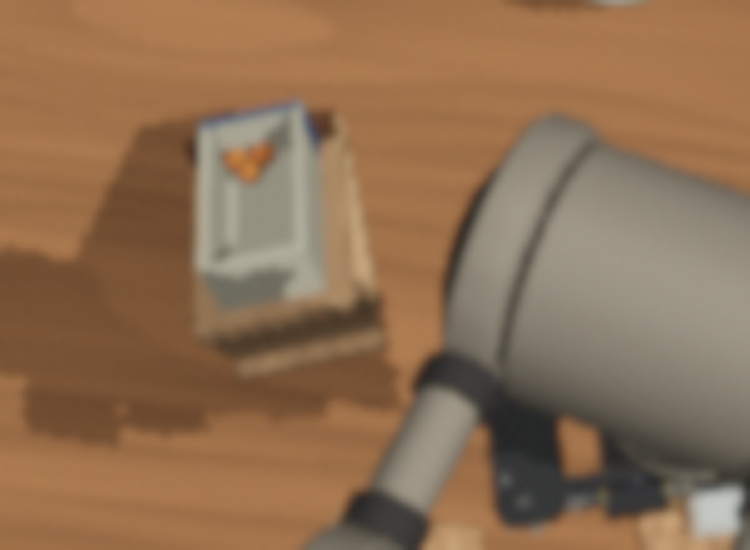

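View pics/t_wrist.png

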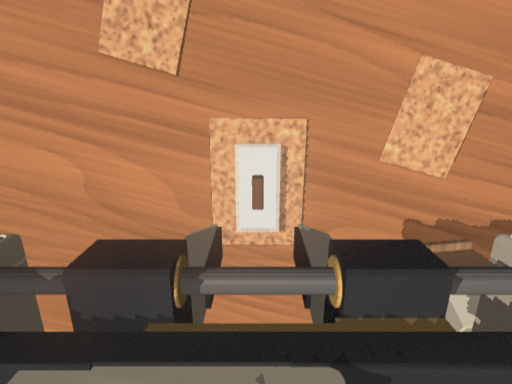

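```bash
python3 - <<'E'
import numpy as np,cv2
a=np.radians(19.8);u=np.array([np.cos(a),np.sin(a)]);w=np.array([-u[1],u[0]]);th=np.radians(28)
for t in ["j_top","t_top"]:
    z=np.load(f"pics/{t}.npz");C=z["C"];im=z["im"].astype(int)
    D=C-np.array([.559,.2615,.055]); h=D[...,:2]@u;y=D[...,:2]@w;X=h*np.cos(th)-D[...,2]*np.sin(th);N=h*np.sin(th)+D[...,2]*np.cos(th)
    m=(abs(X)<.08)&(abs(y)<.06)&(N>.03)&(N<.045)&(z["d"]>0)
    print(t,m.sum(),cv2.minAreaRect((np.c_[X[m],y[m]]*1000).astype(np.float32)),np.median(N[m]))
    o=(im[...,0]-im[...,2]>90)&(abs(X)<.06)&(abs(y)<.028)&(N>.006)&(N<.03)
    if o.sum(): print("balls",o.sum(),"X",X[o].min(),X[o].max(),"y",y[o].min(),y[o].max(),"N",np.median(N[o]))
E
```

```text
j_top 501 ((-0.9569206237792969, -0.6567840576171875), (60.35954284667969, 123.6435546875), 89.68397521972656) 0.039424350396857766
t_top 236 ((-0.5936965942382812, -0.19364547729492188), (124.27168273925781, 60.41496658325195), 0.1494123935699463) 0.03513468264601085
balls 29 X 0.027175197374894388 0.050099392661827655 y -0.003998158060565268 0.017125800458688188 N 0.01715707040774827
```

```bash
python3 - <<'E'
from cell import robot
print(robot.hand_in(), robot.observe()["time"])
E
```

```text
the job is handed in; nothing more can be done
the job is handed in; nothing more can be done
```

The job is done and handed in after about 25 s. I set the dish on the rest with the lid on and its blue end down, and let go of it. Then I lifted the lid off square to the board and laid it flat on the large cork mat.

**Last checks:**
- **Dish:** it sits against the ledge, square to the rest within about 0.2°, and did not move when the lid came off.
- **Balls:** all three show together in the dish at the blue end.
- **Lid:** it lies flat, knob up, with its top 13–14 mm above the table, about 5 mm from the mat's centre.
- **Bowl, cup and brush:** nothing came near them. The bowl and cup look unmoved in the last side picture. I did not check the brush again after lifting the dish.

**What disagreed or went wrong:**
- **Fingertips:** depth from both the side and wrist cameras put the real fingertips about 23 mm behind the stated tool point. The first grip on the knob therefore closed above it and touched nothing. I reopened, went lower, and the second grip held. The dish must also have been gripped nearer its rim than planned, but it held.
- **Knob network:** `tip_of` did not find the knob in one wrist picture, so I used depth instead.

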